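Sort the parts of a stripped radio and lean up its front panel

ROBOT

A 6-joint arm with a two-finger parallel gripper is mounted at the origin on the work surface. World frame = base frame: x ahead of the robot, y to its left, z up, the work surface at z = 0. Lengths are in m, angles in rad, forces in N, time in s.
With the tool pointing down it reaches from about 0.35 to 0.775 m from the base axis. Payload 5.5 kg.
Tool frame: the origin (TCP) lies midway between the tips of the shut fingers; the grasp point (between the pads) lies 19 mm behind it; z points along the fingers, x is the direction in which the jaws open and shut, and the axes are right-handed (so a half turn about z gives the same grasp; the last joint's range is limited). The gripper opens to 85 mm and grips with 20 to 120 N. Pads are 22 mm wide; open, the fingers measure 114 mm over their backs; the gripper's body (76 mm by 85 mm) begins 54 mm behind the grasp point. The pads swing forward as they close: fully open they stand 13 mm farther back than shut.
Start: joints at [-1.353, 0.313, 0.046, 1.304, 0, 1.431], TCP at [0.201, -0.539, 0.198] pointing down, gripper open.
Joint ranges: [-2.76, 2.76], [-0.86, 1.69], [-1.03, 1.26], [-2.2, 2.34], [-1.47, 1.5], [-3.14, 3.14]. Speed limits (rad/s): [2.57, 2.57, 3.14, 3.14, 3.14, 3.14].

INTERFACE

Orientations are given as a unit quaternion [w, x, y, z].
In Python, from workcell import env gives the robot as it stands.
- The arm moves only by the tool servo_tool, never from a script. Its argument "targets" is a list of rows, each an object with "xyz": the shift along the tool's x, y, z in m, a list of three; "twist": the turn, a rotation vector about the tool's x, y, z in rad, a list of three; "jaw": the opening, from 0 (shut) to 1 (fully open). A call has 1 to 12 rows; each row is the pose to reach, as a shift and turn from the pose commanded when the call began, along the tool's axes at that moment; what a row does not reach only later rows make up. A row lasts 1/12 s, in which the tool goes at most 41.7 mm and 7.16 degrees, less where a joint would pass 70% of its speed; a pose out of reach is approached as far as the arm can. A call with a gripper value outside its range is refused whole. The fingers move at their own pace and stop on an object; "squeeze" is the grip in N (left out, the last holds). Time passes only in rows, so rows that repeat a pose let the fingers close. It gives the time, the measured TCP pose, the force and the opening at its end, in the units of the state.
- env.get_state(): the state, without advancing time (a new reading comes with each control period).
- env.read_camera(name): name is "scene" or "side" or "wrist"; returns a dict with "color" (384x512x3 uint8, red, green, blue), "depth" (384x512 float32, m along the optical axis (not along the pixel's ray), 0 where there is no reading), "fx", "fy", "cx", "cy" (pixels), "eye" and "attitude" of the camera in the world. Camera axes: x right, y down, z forward; pixel columns grow to the right and rows downward; lengths in m; the calibration is good to about 2 mm. The wrist camera is an equidistant fisheye: a pixel r from the principal point sees the ray r / f radians off the axis. A picture is of the moment at which its call begins.
- env.hand_in(): hands the job in, once; it reports no verdict.
The state is a dict: "clock": time; "joint_pos": joint angles; "qvel": joint speeds; "tau": joint torques, N m; "tcp_pos": TCP position; "orientation": TCP orientation; "wrist_force": force on the tool from outside, world axes, zero at the start; "ft_torque": the same for the moment, N m; "finger_gap": finger opening in m.
Only numpy, scipy, OpenCV 4.12 (cv2) and the standard library are available. Lean on these libraries where they do the work, as an engineer would, in place of code of your own. Each camera call takes 0.05 s, during which the arm holds its last target. There are 200 camera calls.

TASK

Clear away the parts of the stripped radio: set both capacitors, the transformer and the heat sink upright on the floor of the tray that carries a sample of their own kind on its back ledge. Take the metal front panel out of the slotted holder and lean it squarely against about the middle of the front of the low wooden wall, lower edge on the table a few centimetres out and top tilted back, without letting it fall flat. Let go of everything and leave it at rest; the reel of solder and the other things around may stay where they are.

Things in the scene. Friction and masses are not known exactly. Their poses are not given: they have to be found in the camera images.
- capacitor_wide: Wide capacitor: upright round aluminium can with a dark sleeve, 40 mm diameter, 50 mm tall, plus two brass terminal studs 5 mm tall and 7 mm wide on its top. Loose, 0.07 to 0.16 kg. Origin: centre of its underside; z up.
- capacitor_slim: Slim capacitor: same kind of can with two studs, 30 mm diameter, 58 mm tall plus 5 mm studs. Loose, 0.05 to 0.1 kg. Origin: centre of its underside; z up.
- transformer: Transformer: upright dark steel core 48 mm (own x) by 22 mm (own y) by 50 mm tall, with a tan paper-wrapped coil around its middle 42 mm across in own y (30 mm in x, between 10 and 40 mm height). The two flat core ends at x = +-24 mm are the easy grip (48 mm wide). Loose, 0.22 to 0.45 kg. Origin: centre of its underside; z up.
- heatsink: Heat sink: bare aluminium block, 44 mm (own x) by 50 mm (own y) by 50 mm tall: an 8 mm base and six upright 3 mm fins that run along own y; the outer faces of the end fins at x = +-22 mm are the easy grip. Loose, 0.1 to 0.2 kg. Origin: centre of its underside; z up.
- panel: Instrument front panel: flat aluminium plate 8 mm thick (own x), 90 mm wide (own y), 125 mm tall (own z), with a dark window and three dark dots on both faces. Stands upright in the holder's slot at the start. Loose, 0.15 to 0.31 kg. Origin: middle of its lower edge face; z along its height.
- holder: Slotted wooden holder, fixed: 60 (own x) by 110 (own y) by 28 mm tall, with a slot 11 mm wide running along own y through its middle, slot floor 8 mm above the table. The panel stands in the slot. Origin: centre of its underside. It may be on the robot's left or right.
- rest: Low wooden wall to lean the panel against, fixed: 140 mm wide (own y), 16 mm thick, top edge 66 mm above the table. Its plain front face looks along own -x, roughly towards the robot's side of the table; behind it (own +x) is a foot with two brackets, up to 50 mm behind the face and lower than the wall. Origin: at the bottom middle of the front face, table height. The table in front of it is free. It stands on the side opposite to the holder.
- tray_capacitor: Grey open tray, fixed, whose sample is a small capacitor can, 24 mm diameter and 28 mm tall, fixed upright on a ledge (6 mm high, 42 mm deep) behind the tray's far (+x) wall, at own x = 71 mm, y = 0. Tray 100 mm (own x) by 135 mm (own y) outside, walls 4 mm thick and 18 mm tall, inner floor about 4 mm above the table. Origin: centre of the tray's underside (without the ledge). The three trays stand in a row and swap places.
- tray_transformer: Grey open tray, fixed, whose sample is a small transformer, 29 by 25 by 30 mm tall, fixed upright on a ledge (6 mm high, 42 mm deep) behind the tray's far (+x) wall, at own x = 71 mm, y = 0. Tray 100 mm (own x) by 135 mm (own y) outside, walls 4 mm thick and 18 mm tall, inner floor about 4 mm above the table. Origin: centre of the tray's underside (without the ledge). The three trays stand in a row and swap places.
- tray_heatsink: Grey open tray, fixed, whose sample is a small finned heat sink, 26 by 30 by 30 mm tall, fixed upright on a ledge (6 mm high, 42 mm deep) behind the tray's far (+x) wall, at own x = 71 mm, y = 0. Tray 100 mm (own x) by 135 mm (own y) outside, walls 4 mm thick and 18 mm tall, inner floor about 4 mm above the table. Origin: centre of the tray's underside (without the ledge). The three trays stand in a row and swap places.

How it is judged:
At the end, for the whole second after the job is handed in: Each part upright (0.15 rad) on the floor of its kind's tray; panel foot on the table 4 to 75 mm before the wall's face, leaning on it at 0.10 to 0.65 rad from upright, within 40 mm of its middle and 0.26 rad of square; all released and at rest (x of capacitor_wide in the frame of tray_capacitor between -0.046 and 0.046 m and y of capacitor_wide in the frame of tray_capacitor between -0.064 and 0.064 m and z of each of capacitor_wide, capacitor_slim in the frame of tray_capacitor below 0.01 m and angle between each of capacitor_wide, capacitor_slim, transformer, heatsink's own z axis and vertical below 0.15 rad and linear speed of each of capacitor_wide, capacitor_slim, transformer, heatsink, panel below 0.02 m/s and x of capacitor_slim in the frame of tray_capacitor between -0.046 and 0.046 m and y of capacitor_slim in the frame of tray_capacitor between -0.064 and 0.064 m and x of transformer in the frame of tray_transformer between -0.046 and 0.046 m and y of transformer in the frame of tray_transformer between -0.064 and 0.064 m and z of transformer in the frame of tray_transformer below 0.01 m and x of heatsink in the frame of tray_heatsink between -0.046 and 0.046 m and y of heatsink in the frame of tray_heatsink between -0.064 and 0.064 m and z of heatsink in the frame of tray_heatsink below 0.01 m and angle between panel's own z axis and vertical between 0.1 and 0.65 rad and height (world z) of panel below 0.012 m and x of panel in the frame of rest between -0.075 and -0.004 m and y of panel in the frame of rest between -0.04 and 0.04 m and angle between the y axis of panel and the y axis of rest, either way round below 0.26 rad and contact force between panel and rest above 0.02 N); the robot touches nothing.
It fails at once if the front panel falls flat (tilts more than 1.1 rad from upright) (angle between panel's own z axis and vertical above 1.1 rad).
It also fails if it takes over 128 s, if anything falls off the work surface, if the arm or the gripper's body presses on something with over 40 N, if the wrist force passes 120 N, or if a joint passes its speed limit or range.

## Working session

There is one attempt and no reset: what is moved stays moved. The work goes in short steps, Python scripts to look and compute and a tool call to move; the robot and the scene stay as the last step left them, time stands still between calls to the robot, and variables do not carry over. Pictures are saved under pics/ and viewed, about 12 in all and at most 16, crops included, and the job is handed in when it is done.

Besides the shell and the picture viewer there is one more tool, called by a JSON object that holds its "name" and its "arguments". servo_tool: Moves the arm, as the interface text tells. Its arguments: {"type":"object","properties":{"targets":{"type":"array","items":{"type":"object","properties":{"xyz":{"type":"array","items":{"type":"number"}},"twist":{"type":"array","items":{"type":"number"}},"jaw":{"type":"number"}}}},"squeeze":{"type":"number"}},"required":["targets"]}

```bash
mkdir -p pics; cat > h.py <<'E'
import numpy as np, cv2
from scipy.spatial.transform import Rotation as R
from workcell import env
def Rq(q): return R.from_quat([q[1],q[2],q[3],q[0]]).as_matrix()
def cloud(c):
    d=c['depth']; v,u=np.mgrid[:d.shape[0],:d.shape[1]]
    p=np.stack([(u-c['cx'])/c['fx']*d,(v-c['cy'])/c['fy']*d,d],-1)
    A=np.array(c['attitude']); A=A if A.shape==(3,3) else Rq(A)
    w=p@A.T+np.array(c['eye']); w[d==0]=np.nan
    return w
def save(c,n,s=1.5): cv2.imwrite('pics/'+n,cv2.resize(c['color'][...,::-1],None,fx=s,fy=s))
E
python3 - <<'E'
from h import *
import pickle
for n in ['scene','side']:
    c=env.read_camera(n); print(n,c['eye'],c['attitude'],c['fx'],c['cx'],c['cy']); save(c,n+'0.png'); pickle.dump(c,open(n+'0.pkl','wb'))
print(env.get_state())
E
```

```text
scene [ 1.40916979 -0.04773014  0.69859334] [-0.32485439  0.65556629  0.60787203 -0.30853536] 463.75868401413396 259.9553735560044 188.60573233378324
side [0.09196433 0.68481396 0.59022777] [ 0.12726054 -0.25112213  0.85045253 -0.44437926] 400.5666153474355 254.23601691441624 195.45676855057474
{'clock': 0.1, 'joint_pos': array([-1.35260414e+00,  3.13941677e-01,  4.51277578e-02,  1.30359155e+00,
        1.88832895e-05,  1.43119134e+00]), 'qvel': array([ 0.00124996, -0.00079852,  0.00211409, -0.000772  , -0.00037832,
        0.00054479]), 'tau': array([ 2.86273425e-03, -4.81727350e+01,  2.99242651e+01,  1.27934193e-02,
       -1.31897568e-04,  4.82633538e-06]), 'tcp_pos': array([ 0.20125974, -0.53810841,  0.19730314]), 'orientation': array([-5.53061403e-04,  8.21647999e-01, -5.69994666e-01, -5.84417239e-04]), 'wrist_force': array([-1.18627107, -0.03966229, -0.19676538]), 'ft_torque': array([ 0.01496677, -0.00554994,  0.00636185]), 'finger_gap': 0.08532378207031362}
```

View pics/scene0.png

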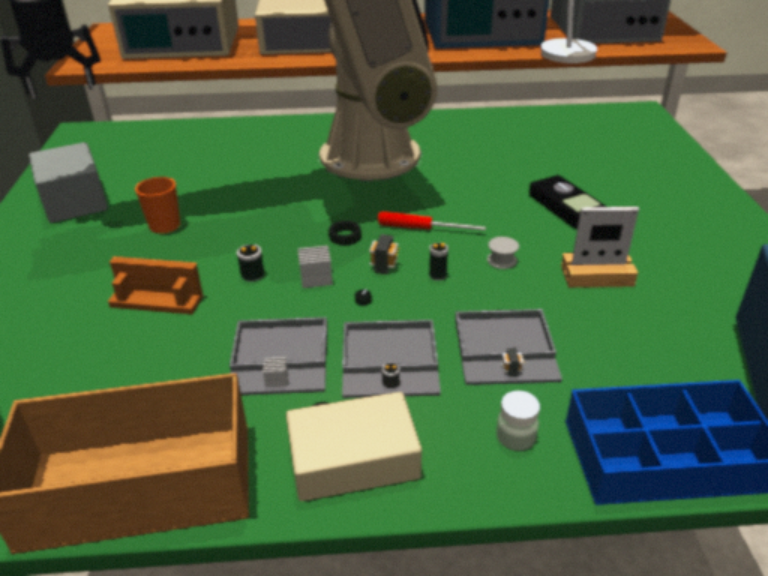

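View pics/side0.png

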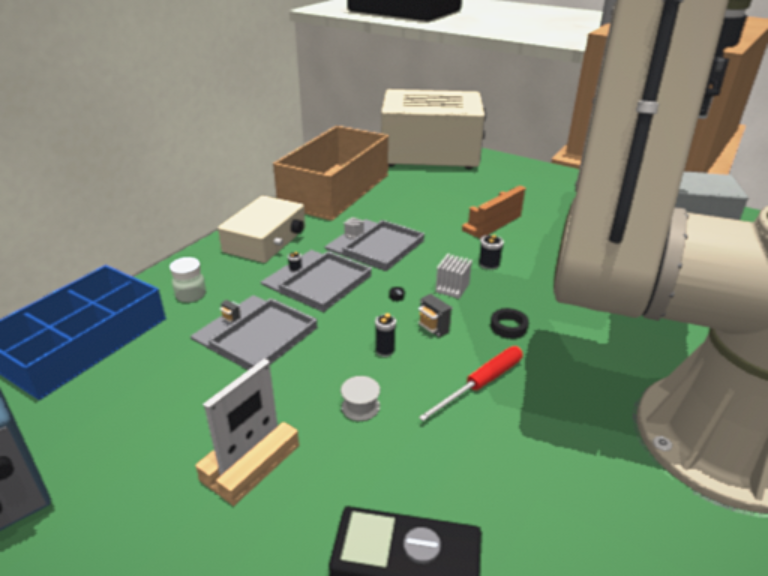

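The scene view, with image right = +y, shows at px (768x576): wide cap (251,262), heat sink (314,266), transformer (384,253), slim cap (439,260), panel and holder (603,245), wall (155,285). The trays from left to right carry the heat-sink (275,370), capacitor (391,374) and transformer (513,360) samples. The side view agrees. Next I measure from the fused depth.

```bash
cat > m.py <<'E'
from h import *
import pickle
P=[];C=[]
for n in ['scene','side']:
    c=pickle.load(open(n+'0.pkl','rb')); w=cloud(c).reshape(-1,3); ok=np.isfinite(w).all(1)
    P.append(w[ok]); C.append(c['color'].reshape(-1,3)[ok])
    g=P[-1]; k=C[-1].astype(int); m=(k[:,1]>k[:,0]+40)&(k[:,1]>k[:,2]+40)&(g[:,0]>.35)&(g[:,0]<.8)&(abs(g[:,1])<.4)
    print(n,'table z',np.median(g[m,2]), np.percentile(g[m,2],[5,95]))
def clusters(lo,hi,which):
    g=np.vstack([P[i] for i in which]); m=(g[:,2]>lo)&(g[:,2]<hi)&(g[:,0]>.3)&(g[:,0]<.9)&(abs(g[:,1])<.5)
    g=g[m]; s=.0025
    im=np.zeros((240,400),np.uint8); ix=((g[:,0]-.3)/s).astype(int); iy=((g[:,1]+.5)/s).astype(int); im[ix,iy]=1
    im=cv2.dilate(im,np.ones((3,3)))
    k,l=cv2.connectedComponents(im); lab=l[ix,iy]
    for i in range(1,k):
        q=g[lab==i]
        if len(q)<12: continue
        (cx,cy),(a,b),t=cv2.minAreaRect(q[:,:2].astype(np.float32))
        print('  c %.4f %.4f size %.3f %.3f ang %.1f n %d ztop %.3f'%(cx,cy,a,b,t,len(q),q[:,2].max()))
for w in ([0],[1],[0,1]):
    print('cams',w)
    for b in [(.044,.2),(.025,.2),(.009,.025)]:
        print(b); clusters(*b,w)
E
python3 m.py
```

```text
scene table z 0.0011759252101657403 [-0.0009408   0.00329833]
side table z -0.0010862007828822406 [-0.00289664  0.00069067]
cams [0]
(0.044, 0.2)
  c 0.4274 0.0002 size 0.028 0.051 ang 71.6 n 120 ztop 0.053
  c 0.4349 -0.2221 size 0.040 0.040 ang 79.2 n 144 ztop 0.058
  c 0.4528 -0.1143 size 0.050 0.050 ang 4.5 n 251 ztop 0.054
  c 0.4648 0.0911 size 0.030 0.027 ang 52.3 n 121 ztop 0.066
  c 0.4917 -0.3697 size 0.142 0.052 ang 78.5 n 761 ztop 0.072
  c 0.4890 0.3575 size 0.092 0.016 ang 83.6 n 1248 ztop 0.137
  c 0.7728 0.4824 size 0.003 0.124 ang 73.1 n 416 ztop 0.123
  c 0.8499 -0.3217 size 0.124 0.261 ang 5.4 n 4522 ztop 0.104
  c 0.8409 -0.0613 size 0.102 0.150 ang 8.9 n 3778 ztop 0.060
  c 0.8211 0.1486 size 0.045 0.046 ang 6.8 n 483 ztop 0.064
  c 0.8490 0.3289 size 0.223 0.101 ang 89.9 n 2158 ztop 0.064
(0.025, 0.2)
  c 0.3087 0.0543 size 0.077 0.017 ang 86.6 n 48 ztop 0.030
  c 0.3066 0.3844 size 0.047 0.073 ang 27.6 n 135 ztop 0.038
  c 0.4264 0.2085 size 0.049 0.054 ang 85.6 n 192 ztop 0.037
  c 0.4282 0.0040 size 0.048 0.050 ang 85.1 n 271 ztop 0.053
  c 0.4355 -0.2219 siz
[... 8395 characters left out ...]
g 77.5 n 874 ztop 0.025
  c 0.5205 -0.0347 size 0.028 0.031 ang 52.6 n 142 ztop 0.018
  c 0.6469 -0.1617 size 0.139 0.148 ang 89.3 n 1121 ztop 0.025
  c 0.6536 0.1705 size 0.140 0.148 ang 87.7 n 1304 ztop 0.025
  c 0.6648 -0.0023 size 0.139 0.147 ang 87.5 n 1171 ztop 0.025
  c 0.7707 0.4834 size 0.002 0.109 ang 72.6 n 70 ztop 0.025
  c 0.8341 -0.0593 size 0.114 0.156 ang 8.8 n 653 ztop 0.025
  c 0.8482 -0.3182 size 0.128 0.263 ang 5.6 n 1216 ztop 0.025
  c 0.7851 -0.0830 size 0.055 0.016 ang 74.2 n 53 ztop 0.025
  c 0.8184 0.1498 size 0.051 0.058 ang 64.7 n 264 ztop 0.025
  c 0.8462 0.3294 size 0.104 0.224 ang 0.8 n 2249 ztop 0.025
  c 0.8158 -0.4961 size 0.017 0.008 ang 13.3 n 16 ztop 0.025
```

```bash
python3 - <<'E'
from h import *
import pickle
a=pickle.load(open('scene0.pkl','rb'))['color'][140:215,150:320]
b=pickle.load(open('side0.pkl','rb'))['color'][145:245,240:360]
f=lambda i,s:cv2.resize(i[...,::-1],None,fx=s,fy=s,interpolation=cv2.INTER_CUBIC)
A=f(a,4);B=f(b,3)[:, :680]
o=np.zeros((A.shape[0]+B.shape[0],680,3),np.uint8);o[:A.shape[0],:A.shape[1]]=A;o[A.shape[0]:,:B.shape[1]]=B
cv2.imwrite('pics/z.png',o)
E
```

```text
(no output)
```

View pics/z.png

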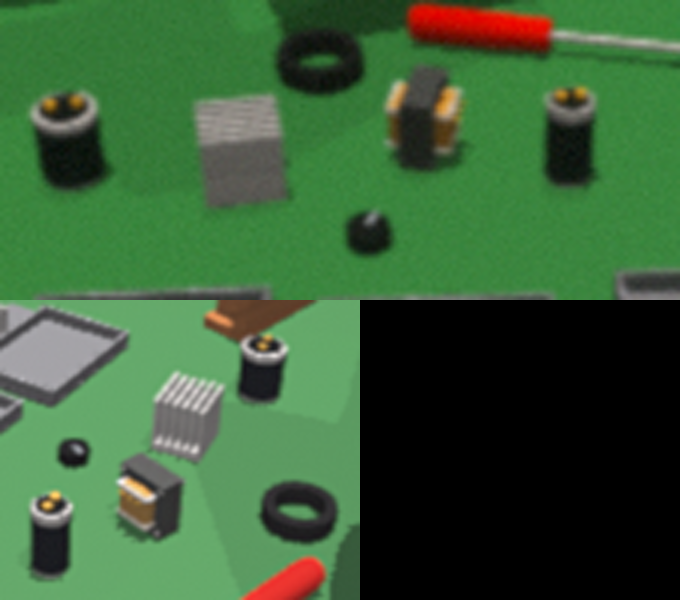

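Fins run along world y, so the heat sink is gripped along x. The transformer core's long axis lies at about -18° in yaw. Now a move planner, starting with the wide capacitor.

```bash
cat > plan.py <<'E'
# usage: plan.py x y z yawdeg [tiltdeg tiltaxis_yawdeg] ... prints shift/twist in current tool frame
import sys; from h import *
def plan(x,y,z,yaw,tilt=0,tax=0):
    s=env.get_state(); M=Rq(s['orientation'])
    T=R.from_euler('z',yaw,degrees=True).as_matrix()@np.diag([1,-1,-1])
    if tilt: a=np.radians(tax); T=R.from_rotvec(np.radians(tilt)*np.array([np.cos(a),np.sin(a),0])).as_matrix()@T
    d=M.T@(np.array([x,y,z])-s['tcp_pos']); r=R.from_matrix(M.T@T).as_rotvec()
    print('xyz',d.round(4),'twist',r.round(3),'gap',round(s['finger_gap'],4),'F',s['wrist_force'].round(1),'t',round(s['clock'],2))
if __name__=='__main__':
    for a in sys.argv[1:]: plan(*map(float,a.split(',')))
E
python3 plan.py .4326,-.22,.12,0
```

```text
xyz [-0.2168 -0.3281  0.0777] twist [-1.000e-03  1.000e-03 -1.213e+00] gap 0.0853 F [-1.2 -0.  -0.2] t 0.1
```

{"name": "servo_tool", "arguments": {"targets": [{"xyz": [-0.217, -0.328, 0.078], "twist": [0, 0, -1.213], "jaw": 1}, {"xyz": [-0.217, -0.328, 0.078], "twist": [0, 0, -1.213], "jaw": 1}, {"xyz": [-0.217, -0.328, 0.078], "twist": [0, 0, -1.213], "jaw": 1}, {"xyz": [-0.217, -0.328, 0.078], "twist": [0, 0, -1.213], "jaw": 1}, {"xyz": [-0.217, -0.328, 0.078], "twist": [0, 0, -1.213], "jaw": 1}, {"xyz": [-0.217, -0.328, 0.078], "twist": [0, 0, -1.213], "jaw": 1}, {"xyz": [-0.217, -0.328, 0.078], "twist": [0, 0, -1.213], "jaw": 1}, {"xyz": [-0.217, -0.328, 0.078], "twist": [0, 0, -1.213], "jaw": 1}, {"xyz": [-0.217, -0.328, 0.078], "twist": [0, 0, -1.213], "jaw": 1}, {"xyz": [-0.217, -0.328, 0.078], "twist": [0, 0, -1.213], "jaw": 1}, {"xyz": [-0.217, -0.328, 0.078], "twist": [0, 0, -1.213], "jaw": 1}, {"xyz": [-0.217, -0.328, 0.078], "twist": [0, 0, -1.213], "jaw": 1}]}}

```text
clock: 1.1
tcp_pos: [0.4327, -0.2189, 0.1195]
orientation: [-0.0, 1.0, 0.001, -0.001]
wrist_force: [0.8, -0.2, -0.4]
finger_gap: 0.0853
```

```bash
python3 plan.py .4326,-.22,.018,0; python3 - <<'E'
from h import *
c=env.read_camera('wrist'); save(c,'w1.png'); print(c['eye'],c['fx'],np.mean(c['depth']>0))
E
```

```text
xyz [0.     0.0012 0.1015] twist [-0.001  0.001  0.003] gap 0.0853 F [ 0.8 -0.2 -0.4] t 1.1
[ 0.4326235  -0.14642059  0.29562534] 297.3186396354542 0.9906819661458334
```

View pics/w1.png

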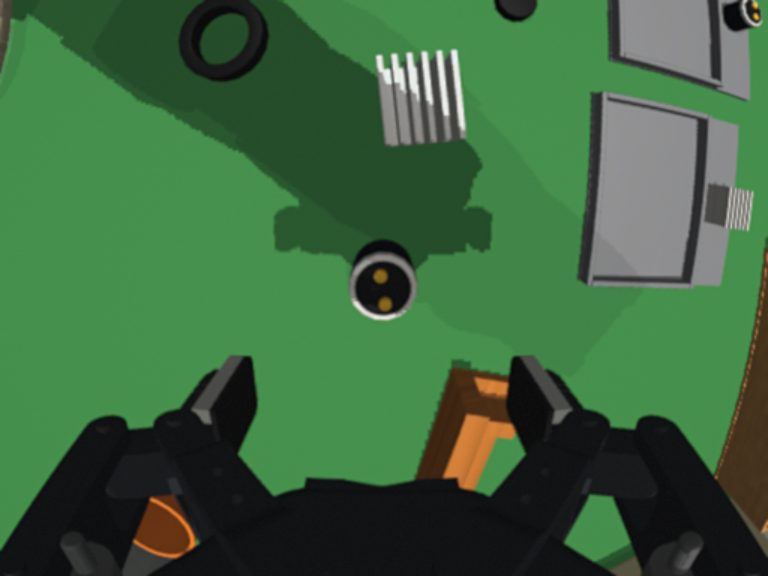

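Wide capacitor centred between the pads at (383,285). Descend and grip.

{"name": "servo_tool", "arguments": {"targets": [{"xyz": [0, 0.001, 0.035], "twist": [0, 0, 0], "jaw": 1}, {"xyz": [0, 0.001, 0.07], "twist": [0, 0, 0], "jaw": 1}, {"xyz": [0, 0.001, 0.101], "twist": [0, 0, 0], "jaw": 1}, {"xyz": [0, 0.001, 0.101], "twist": [0, 0, 0], "jaw": 1}, {"xyz": [0, 0.001, 0.101], "twist": [0, 0, 0], "jaw": 0}, {"xyz": [0, 0.001, 0.101], "twist": [0, 0, 0], "jaw": 0}, {"xyz": [0, 0.001, 0.101], "twist": [0, 0, 0], "jaw": 0}, {"xyz": [0, 0.001, 0.101], "twist": [0, 0, 0], "jaw": 0}, {"xyz": [0, 0.001, 0.101], "twist": [0, 0, 0], "jaw": 0}, {"xyz": [0, 0.001, 0.101], "twist": [0, 0, 0], "jaw": 0}, {"xyz": [0, 0.001, 0.101], "twist": [0, 0, 0], "jaw": 0}, {"xyz": [0, 0.001, 0.101], "twist": [0, 0, 0], "jaw": 0}], "squeeze": 50}}

```text
clock: 2.15
tcp_pos: [0.4372, -0.2237, 0.0221]
orientation: [0.002, 1.0, 0.0, 0.004]
wrist_force: [4.0, -0.5, 2.9]
finger_gap: 0.0005
```

```bash
python3 plan.py .4326,-.22,.1,-2 .645,-.031,.1,-2 .645,-.031,.023,-2
```

```text
xyz [-0.0039 -0.0034 -0.0779] twist [ 0.004 -0.009  0.035] gap 0.0005 F [ 4.  -0.5  2.9] t 2.15
xyz [ 0.2086 -0.1923 -0.0768] twist [ 0.004 -0.009  0.035] gap 0.0005 F [ 4.  -0.5  2.9] t 2.15
xyz [ 2.079e-01 -1.926e-01  2.000e-04] twist [ 0.004 -0.009  0.035] gap 0.0005 F [ 4.  -0.5  2.9] t 2.15
```

The gap is zero, so it missed. Look before moving on.

```bash
python3 - <<'E'
from h import *
c=env.read_camera('scene'); cv2.imwrite('pics/s2.png',cv2.resize(c['color'][110:270,40:260,::-1],None,fx=3,fy=3))
E
```

```text
(no output)
```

View pics/s2.png

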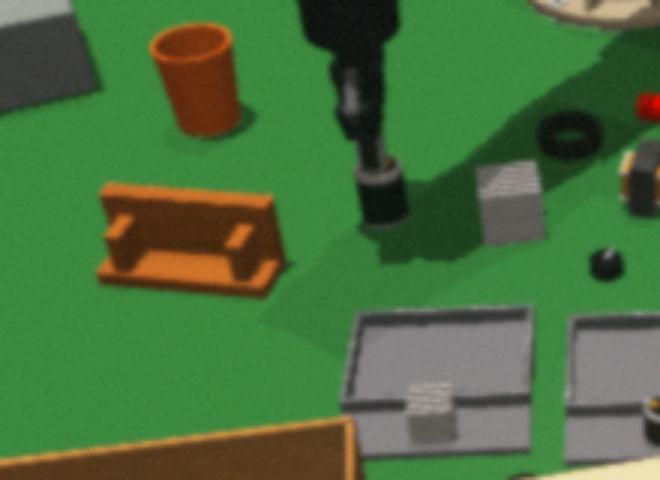

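```bash
python3 - <<'E'
from h import *
print(env.get_state()['finger_gap'])
c=env.read_camera('wrist'); a=cv2.resize(c['color'][150:384,120:400,::-1],None,fx=1.4,fy=1.4)
c=env.read_camera('side'); b=cv2.resize(c['color'][120:240,260:400,::-1],(392,328))
cv2.imwrite('pics/w2.png',np.hstack([a,b[:a.shape[0]]]) if b.shape[0]>=a.shape[0] else a)
E
```

```text
0.0002095228825884305
```

View pics/w2.png

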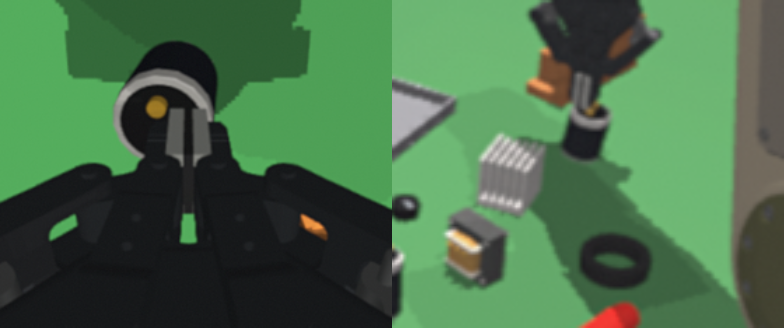

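```bash
cat >> h.py <<'E'
def wcloud(c):
    d=c['depth']; v,u=np.mgrid[:d.shape[0],:d.shape[1]].astype(float)
    x=u-c['cx'];y=v-c['cy'];r=np.hypot(x,y)+1e-9;th=r/c['fx'];t=np.tan(th)
    p=np.stack([x/r*t*d,y/r*t*d,d],-1)
    A=np.array(c['attitude']); A=A if A.shape==(3,3) else Rq(A)
    return p@A.T+np.array(c['eye'])
E
python3 - <<'E'
from h import *
c=env.read_camera('wrist'); w=wcloud(c); print(c['eye'],c['attitude'])
for x,y in [(177,115),(200,115),(177,150),(125,105),(170,75),(155,106),(40,150),(175,45)]:
    u=int(120+x/1.4);v=int(150+y/1.4); print((x,y),w[v,u].round(4),c['depth'][v,u])
s=env.get_state();print(s['tcp_pos'],s['finger_gap'],s['joint_pos'].round(3))
for n in ['scene','side']:
    g=cloud(env.read_camera(n)); m=(np.linalg.norm(g[...,:2]-[.433,-.22],axis=-1)<.05)
    g=g[m]; 
    for lo,hi in[(.01,.03),(.03,.045),(.045,.057),(.06,.08)]:
        q=g[(g[:,2]>lo)&(g[:,2]<hi)]; print(n,lo,len(q),q[:,:2].min(0).round(4),q[:,:2].max(0).round(4))
E
```

```text
[ 0.43385906 -0.14959424  0.19648149] [1.42988866e-01 9.89721054e-01 2.55521657e-04 2.52072551e-03]
(177, 115) [ 0.4306 -0.2106  0.0633] 0.14499398
(200, 115) [ 0.4385 -0.2106  0.0635] 0.14485227
(177, 150) [ 0.4311 -0.2102  0.0892] 0.120068826
(125, 105) [ 0.4104 -0.2125  0.0505] 0.15774105
(170, 75) [ 0.4278 -0.2004  0.0491] 0.15568817
(155, 106) [ 0.4222 -0.2102  0.0558] 0.15203013
(40, 150) [ 0.3517 -0.2626  0.0006] 0.2194085
(175, 45) [ 0.4289 -0.2001  0.0078] 0.19524056
[ 0.43482564 -0.22260115  0.02047375] 0.00010648635844071164 [-0.638  0.276 -0.471  0.818  0.001  0.932]
scene 0.01 111 [ 0.4295 -0.2421] [ 0.4533 -0.2028]
scene 0.03 89 [ 0.4268 -0.2423] [ 0.4495 -0.2024]
scene 0.045 91 [ 0.4086 -0.2414] [ 0.449  -0.2031]
scene 0.06 62 [ 0.428  -0.2349] [ 0.4513 -0.2128]
side 0.01 91 [ 0.4048 -0.225 ] [ 0.446  -0.1977]
side 0.03 76 [ 0.4035 -0.2215] [ 0.4443 -0.1979]
side 0.045 92 [ 0.4039 -0.2392] [ 0.4392 -0.1999]
side 0.06 74 [ 0.4183 -0.2321] [ 0.4463 -0.2087]
```

{"name": "servo_tool", "arguments": {"targets": [{"xyz": [0, 0, -0.02], "twist": [0, 0, 0], "jaw": 0}, {"xyz": [0, 0, -0.05], "twist": [0, 0, 0], "jaw": 0}, {"xyz": [0, 0, -0.08], "twist": [0, 0, 0], "jaw": 0}, {"xyz": [0, 0, -0.08], "twist": [0, 0, 0], "jaw": 0}, {"xyz": [0, 0, -0.08], "twist": [0, 0, 0], "jaw": 0}]}}

```text
clock: 2.87
tcp_pos: [0.4335, -0.2221, 0.1005]
orientation: [0.001, 1.0, 0.0, 0.001]
wrist_force: [-0.3, -0.1, -1.0]
finger_gap: -0.0
```

```bash
python3 - <<'E'
from h import *
s=env.get_state();print(s['tcp_pos'],s['finger_gap'])
c=env.read_camera('wrist'); w=wcloud(c); a=cv2.resize(c['color'][150:384,120:400,::-1],None,fx=1.4,fy=1.4)
col=int(c['cx']); 
for uu in (col-6,col-10,col+8):
  print([ (v,w[v,uu].round(3).tolist()) for v in range(185,262,5)])
q=env.read_camera('side'); b=cv2.resize(q['color'][120:240,260:400,::-1],(392,328))
cv2.imwrite('pics/w3.png',np.hstack([a[:327],b[:327]]))
E
```

```text
[ 0.43350035 -0.22212075  0.10047878] -2.480113589661832e-05
[(185, [0.429, -0.211, 0.055]), (190, [0.429, -0.215, 0.054]), (195, [0.429, -0.22, 0.052]), (200, [0.429, -0.225, 0.05]), (205, [0.429, -0.227, 0.056]), (210, [0.429, -0.233, 0.051]), (215, [0.429, -0.237, 0.051]), (220, [0.428, -0.262, 0.001]), (225, [0.428, -0.268, 0.001]), (230, [0.43, -0.211, 0.14]), (235, [0.43, -0.21, 0.147]), (240, [0.431, -0.21, 0.152]), (245, [0.431, -0.21, 0.159]), (250, [0.431, -0.21, 0.163]), (255, [0.431, -0.21, 0.168]), (260, [0.431, -0.21, 0.171])]
[(185, [0.426, -0.212, 0.051]), (190, [0.426, -0.216, 0.051]), (195, [0.426, -0.221, 0.05]), (200, [0.426, -0.224, 0.052]), (205, [0.426, -0.229, 0.05]), (210, [0.426, -0.233, 0.051]), (215, [0.426, -0.237, 0.051]), (220, [0.424, -0.262, 0.001]), (225, [0.424, -0.268, -0.0]), (230, [0.428, -0.21, 0.141]), (235, [0.429, -0.21, 0.148]), (240, [0.429, -0.211, 0.151]), (245, [0.429, -0.21, 0.158]), (250, [0.429, -0.21, 0.163]), (255, [0.429, -0.209, 0.169]), (260, [0.429, -0.21, 0.171])]
[(185, [0.44, -0.212, 0.05]), (190, [0.44, -0.216, 0.05]), (195, [0.44, -0.22, 0.051]), (200, [0.44, -0.224, 0.051]), (205, [0.44, -0.229, 0.051]), (210, [0.44, -0.233, 0.051]), (215, [0.44, -0.238, 0.05]), (220, [0.442, -0.262, 0.001]), (225, [0.442, -0.267, 0.002]), (230, [0.437, -0.21, 0.141]), (235, [0.437, -0.21, 0.147]), (240, [0.437, -0.21, 0.153]), (245, [0.437, -0.209, 0.16]), (250, [0.437, -0.21, 0.163]), (255, [0.437, -0.21, 0.167]), (260, [0.436, -0.209, 0.172])]
```

View pics/w3.png

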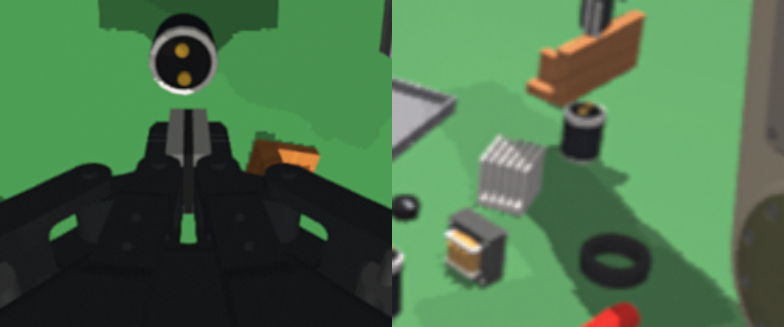

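Tips are really at z≈0.138 when the reported TCP is 0.1005. The fingers stop about 37 mm short of the reported TCP, so they closed above the can, which still stands. I'll plan with the measured tip from here.

```bash
sed -i "s/d=M.T@(np.array(\[x,y,z\])-s\['tcp_pos'\])/d=M.T@(np.array([x,y,z])+.037*T[:,2]-s['tcp_pos'])/" plan.py
cat >> h.py <<'E'
def near(w,xy,r,lo,hi):
    m=(np.linalg.norm(w[...,:2]-xy,axis=-1)<r)&(w[...,2]>lo)&(w[...,2]<hi); q=w[m]
    (a,b),s,t=cv2.minAreaRect(q[:,:2].astype(np.float32)); print('rect',np.round([a,b],4),np.round(s,4),round(t,1),'bbox mid',((q.min(0)+q.max(0))/2).round(4)[:2],len(q))
E
python3 - <<'E'
from h import *
c=env.read_camera('wrist'); w=wcloud(c)
near(w,[.43,-.22],.04,.046,.06)
near(w,[.452,-.113],.05,.035,.06)
E
python3 plan.py .4326,-.22,.018,0
```

```text
rect [ 0.4314 -0.22  ] [0.0389 0.0392] 41.9 bbox mid [ 0.4313 -0.2199] 1872
rect [ 0.4539 -0.1115] [0.0445 0.0505] 5.7 bbox mid [ 0.4539 -0.1116] 2281
xyz [ 0.0013 -0.0005  0.1168] twist [-0.001  0.002  0.   ] gap -0.0 F [-0.1  0.6 -0.8] t 3.02
```

{"name": "servo_tool", "arguments": {"targets": [{"xyz": [0, 0, 0], "twist": [0, 0, 0], "jaw": 1}, {"xyz": [0, 0, 0], "twist": [0, 0, 0], "jaw": 1}, {"xyz": [0, 0, 0], "twist": [0, 0, 0], "jaw": 1}, {"xyz": [0, 0, 0], "twist": [0, 0, 0], "jaw": 1}, {"xyz": [0, 0, 0], "twist": [0, 0, 0], "jaw": 1}, {"xyz": [0, 0, 0.03], "twist": [0, 0, 0], "jaw": 1}, {"xyz": [0, 0, 0.06], "twist": [0, 0, 0], "jaw": 1}, {"xyz": [0, 0, 0.09], "twist": [0, 0, 0], "jaw": 1}, {"xyz": [0, 0, 0.117], "twist": [0, 0, 0], "jaw": 1}, {"xyz": [0, 0, 0.117], "twist": [0, 0, 0], "jaw": 1}]}}

```text
clock: 3.85
tcp_pos: [0.429, -0.2189, -0.0224]
orientation: [-0.002, 1.0, -0.0, -0.003]
wrist_force: [-0.9, 0.1, 0.0]
finger_gap: 0.0854
```

{"name": "servo_tool", "arguments": {"targets": [{"xyz": [0, 0, 0], "twist": [0, 0, 0], "jaw": 0}, {"xyz": [0, 0, 0], "twist": [0, 0, 0], "jaw": 0}, {"xyz": [0, 0, 0], "twist": [0, 0, 0], "jaw": 0}, {"xyz": [0, 0, 0], "twist": [0, 0, 0], "jaw": 0}, {"xyz": [0, 0, 0], "twist": [0, 0, 0], "jaw": 0}, {"xyz": [0, 0, 0], "twist": [0, 0, 0], "jaw": 0}, {"xyz": [0, 0, 0], "twist": [0, 0, 0], "jaw": 0}, {"xyz": [0, 0, 0], "twist": [0, 0, 0], "jaw": 0}], "squeeze": 50}}

```text
clock: 4.52
tcp_pos: [0.4339, -0.2227, -0.0158]
orientation: [0.001, 1.0, -0.0, 0.001]
wrist_force: [-0.7, -0.2, 5.5]
finger_gap: 0.0383
```

```bash
python3 plan.py  .645,-.031,.1,-2 .645,-.031,.023,-2
```

```text
xyz [ 0.2113 -0.1915 -0.0787] twist [ 0.003 -0.003  0.035] gap 0.0383 F [-0.7 -0.2  5.5] t 4.52
xyz [ 0.211  -0.1917 -0.0017] twist [ 0.003 -0.003  0.035] gap 0.0383 F [-0.7 -0.2  5.5] t 4.52
```

{"name": "servo_tool", "arguments": {"targets": [{"xyz": [0, 0, -0.025], "twist": [0, 0, 0], "jaw": 0}, {"xyz": [0, 0, -0.055], "twist": [0, 0, 0], "jaw": 0}, {"xyz": [0.01, -0.01, -0.08], "twist": [0, 0, 0], "jaw": 0}, {"xyz": [0.03, -0.03, -0.08], "twist": [0, 0, 0], "jaw": 0}, {"xyz": [0.055, -0.055, -0.08], "twist": [0, 0, 0], "jaw": 0}, {"xyz": [0.082, -0.08, -0.08], "twist": [0, 0, 0], "jaw": 0}, {"xyz": [0.11, -0.105, -0.08], "twist": [0, 0, 0], "jaw": 0}, {"xyz": [0.138, -0.13, -0.08], "twist": [0, 0, 0.035], "jaw": 0}, {"xyz": [0.166, -0.155, -0.08], "twist": [0, 0, 0.035], "jaw": 0}, {"xyz": [0.19, -0.175, -0.08], "twist": [0, 0, 0.035], "jaw": 0}, {"xyz": [0.205, -0.187, -0.08], "twist": [0, 0, 0.035], "jaw": 0}, {"xyz": [0.212, -0.192, -0.08], "twist": [0, 0, 0.035], "jaw": 0}]}}

```text
clock: 5.52
tcp_pos: [0.6471, -0.0272, 0.063]
orientation: [-0.0, 1.0, -0.016, 0.001]
wrist_force: [-0.2, -0.0, -1.1]
finger_gap: 0.0387
```

```bash
python3 plan.py  .645,-.031,.023,-2; python3 - <<'E'
from h import *
c=env.read_camera('wrist'); save(c,'w4.png')
E
```

```text
xyz [-0.0022  0.0039  0.077 ] twist [-0.    -0.003  0.003] gap 0.0387 F [-0.2 -0.  -1.1] t 5.52
```

View pics/w4.png

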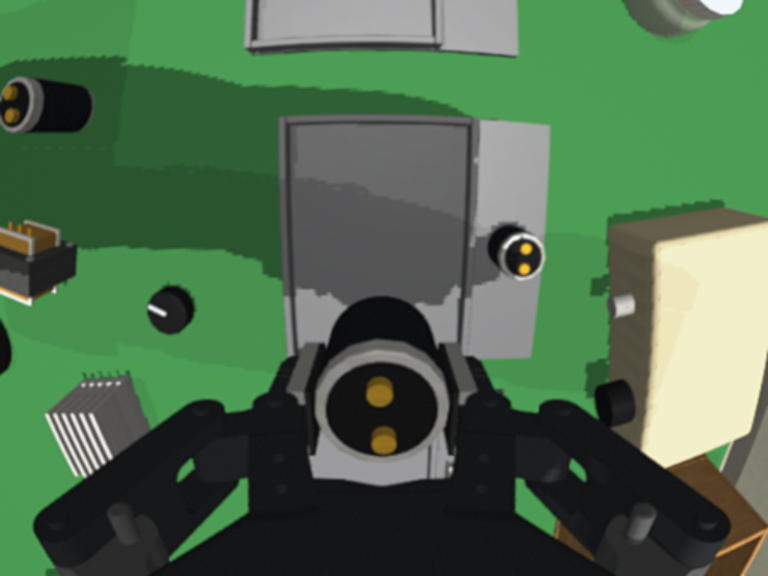

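Wide can is held upright over the capacitor tray (can at (383,390), sample at (520,255)). Lower, release, retreat.

{"name": "servo_tool", "arguments": {"targets": [{"xyz": [-0.001, 0.003, 0.03], "twist": [0, 0, 0], "jaw": 0}, {"xyz": [-0.001, 0.003, 0.055], "twist": [0, 0, 0], "jaw": 0}, {"xyz": [-0.001, 0.003, 0.07], "twist": [0, 0, 0], "jaw": 0}, {"xyz": [-0.001, 0.003, 0.076], "twist": [0, 0, 0], "jaw": 0}, {"xyz": [-0.001, 0.003, 0.076], "twist": [0, 0, 0], "jaw": 0}, {"xyz": [-0.001, 0.003, 0.076], "twist": [0, 0, 0], "jaw": 0}, {"xyz": [-0.001, 0.003, 0.076], "twist": [0, 0, 0], "jaw": 0.7}, {"xyz": [-0.001, 0.003, 0.076], "twist": [0, 0, 0], "jaw": 0.7}, {"xyz": [-0.001, 0.003, 0.076], "twist": [0, 0, 0], "jaw": 0.7}, {"xyz": [-0.001, 0.003, 0.055], "twist": [0, 0, 0], "jaw": 0.7}, {"xyz": [-0.001, 0.003, 0.02], "twist": [0, 0, 0], "jaw": 1}, {"xyz": [-0.001, 0.003, -0.02], "twist": [0, 0, 0], "jaw": 1}]}}

```text
clock: 6.57
tcp_pos: [0.6413, -0.0322, 0.0805]
orientation: [-0.0, 1.0, -0.018, -0.003]
wrist_force: [0.3, -1.0, 0.6]
finger_gap: 0.0811
```

```bash
python3 plan.py  .46,.0935,.12,0 ; python3 - <<'E'
from h import *
c=env.read_camera('wrist'); w=wcloud(c)
near(w,[.645,-.03],.04,.048,.07)
near(w,[.46,.0935],.035,.05,.075)
E
```

```text
xyz [-0.1856 -0.1193 -0.0014] twist [-0.001  0.005 -0.035] gap 0.0811 F [ 0.3 -1.   0.6] t 6.57
rect [ 0.6426 -0.031 ] [0.0394 0.0387] 80.9 bbox mid [ 0.6425 -0.0308] 2243
rect [0.4633 0.0946] [0.0293 0.031 ] 43.4 bbox mid [0.4629 0.0943] 847
```

{"name": "servo_tool", "arguments": {"targets": [{"xyz": [-0.03, -0.02, 0], "twist": [0, 0, 0], "jaw": 1}, {"xyz": [-0.06, -0.04, 0], "twist": [0, 0, 0], "jaw": 1}, {"xyz": [-0.09, -0.06, 0], "twist": [0, 0, 0], "jaw": 1}, {"xyz": [-0.12, -0.08, 0], "twist": [0, 0, -0.035], "jaw": 1}, {"xyz": [-0.15, -0.1, 0], "twist": [0, 0, -0.035], "jaw": 1}, {"xyz": [-0.17, -0.112, 0], "twist": [0, 0, -0.035], "jaw": 1}, {"xyz": [-0.183, -0.12, 0], "twist": [0, 0, -0.035], "jaw": 1}, {"xyz": [-0.183, -0.12, 0], "twist": [0, 0, -0.035], "jaw": 1}, {"xyz": [-0.183, -0.12, 0.02], "twist": [0, 0, -0.035], "jaw": 1}, {"xyz": [-0.183, -0.12, 0.05], "twist": [0, 0, -0.035], "jaw": 1}, {"xyz": [-0.183, -0.12, 0.08], "twist": [0, 0, -0.035], "jaw": 1}, {"xyz": [-0.183, -0.12, 0.096], "twist": [0, 0, -0.035], "jaw": 1}]}}

```text
clock: 7.62
tcp_pos: [0.4646, 0.0933, -0.0163]
orientation: [0.0, 1.0, -0.0, -0.001]
wrist_force: [-0.6, -0.3, -0.4]
finger_gap: 0.0859
```

{"name": "servo_tool", "arguments": {"targets": [{"xyz": [0, 0, 0], "twist": [0, 0, 0], "jaw": 1}, {"xyz": [0, 0, 0], "twist": [0, 0, 0], "jaw": 1}, {"xyz": [0, 0, 0], "twist": [0, 0, 0], "jaw": 0}, {"xyz": [0, 0, 0], "twist": [0, 0, 0], "jaw": 0}, {"xyz": [0, 0, 0], "twist": [0, 0, 0], "jaw": 0}, {"xyz": [0, 0, 0], "twist": [0, 0, 0], "jaw": 0}, {"xyz": [0, 0, 0], "twist": [0, 0, 0], "jaw": 0}, {"xyz": [0, 0, 0], "twist": [0, 0, 0], "jaw": 0}, {"xyz": [0, 0, 0], "twist": [0, 0, 0], "jaw": 0}, {"xyz": [0, 0, 0], "twist": [0, 0, 0], "jaw": 0}], "squeeze": 50}}

```text
clock: 8.45
tcp_pos: [0.4656, 0.0938, -0.0129]
orientation: [0.0, 1.0, 0.0, 0.001]
wrist_force: [-0.7, -0.8, 6.9]
finger_gap: 0.0292
```

```bash
python3 plan.py .645,.03,.12,-2 .645,.03,.027,-2
```

```text
xyz [ 0.1795  0.0639 -0.0956] twist [ 0.    -0.002  0.035] gap 0.0292 F [-0.7 -0.8  6.9] t 8.45
xyz [ 0.1794  0.0639 -0.0026] twist [ 0.    -0.002  0.035] gap 0.0292 F [-0.7 -0.8  6.9] t 8.45
```

{"name": "servo_tool", "arguments": {"targets": [{"xyz": [0, 0, -0.025], "twist": [0, 0, 0], "jaw": 0}, {"xyz": [0, 0, -0.055], "twist": [0, 0, 0], "jaw": 0}, {"xyz": [0.01, 0.004, -0.08], "twist": [0, 0, 0], "jaw": 0}, {"xyz": [0.035, 0.012, -0.08], "twist": [0, 0, 0], "jaw": 0}, {"xyz": [0.065, 0.023, -0.08], "twist": [0, 0, 0], "jaw": 0}, {"xyz": [0.095, 0.034, -0.08], "twist": [0, 0, 0], "jaw": 0}, {"xyz": [0.125, 0.045, -0.08], "twist": [0, 0, 0], "jaw": 0}, {"xyz": [0.15, 0.054, -0.08], "twist": [0, 0, 0.035], "jaw": 0}, {"xyz": [0.17, 0.061, -0.08], "twist": [0, 0, 0.035], "jaw": 0}, {"xyz": [0.179, 0.064, -0.08], "twist": [0, 0, 0.035], "jaw": 0}, {"xyz": [0.179, 0.064, -0.08], "twist": [0, 0, 0.035], "jaw": 0}, {"xyz": [0.179, 0.064, -0.08], "twist": [0, 0, 0.035], "jaw": 0}]}}

```text
clock: 9.45
tcp_pos: [0.6434, 0.0298, 0.0655]
orientation: [-0.0, 1.0, -0.018, -0.001]
wrist_force: [-0.1, -0.1, -0.4]
finger_gap: 0.0289
```

```bash
python3 plan.py .645,.03,.0285,-2; python3 - <<'E'
from h import *
c=env.read_camera('wrist'); save(c,'w5.png')
E
```

```text
xyz [ 0.0017 -0.0003  0.074 ] twist [-0.     0.001 -0.   ] gap 0.0289 F [-0.1 -0.1 -0.4] t 9.45
```

{"name": "servo_tool", "arguments": {"targets": [{"xyz": [0.001, 0, 0.03], "twist": [0, 0, 0], "jaw": 0}, {"xyz": [0.001, 0, 0.055], "twist": [0, 0, 0], "jaw": 0}, {"xyz": [0.001, 0, 0.068], "twist": [0, 0, 0], "jaw": 0}, {"xyz": [0.001, 0, 0.074], "twist": [0, 0, 0], "jaw": 0}, {"xyz": [0.001, 0, 0.074], "twist": [0, 0, 0], "jaw": 0}, {"xyz": [0.001, 0, 0.074], "twist": [0, 0, 0], "jaw": 0}, {"xyz": [0.001, 0, 0.074], "twist": [0, 0, 0], "jaw": 0.7}, {"xyz": [0.001, 0, 0.074], "twist": [0, 0, 0], "jaw": 0.7}, {"xyz": [0.001, 0, 0.074], "twist": [0, 0, 0], "jaw": 0.7}, {"xyz": [0.001, 0, 0.055], "twist": [0, 0, 0], "jaw": 0.7}, {"xyz": [0.001, 0, 0.02], "twist": [0, 0, 0], "jaw": 1}, {"xyz": [0.001, 0, -0.02], "twist": [0, 0, 0], "jaw": 1}]}}

```text
clock: 10.5
tcp_pos: [0.6425, 0.03, 0.0846]
orientation: [-0.0, 1.0, -0.018, -0.003]
wrist_force: [0.5, -0.9, -0.0]
finger_gap: 0.0815
```

```bash
python3 plan.py .4265,.003,.12,-18.5 ; python3 - <<'E'
from h import *
c=env.read_camera('wrist'); w=wcloud(c)
near(w,[.645,.03],.035,.055,.08)
near(w,[.427,.003],.04,.045,.06)
E
```

```text
xyz [-0.2149  0.0345  0.0028] twist [0.001 0.006 0.288] gap 0.0815 F [ 0.5 -0.9 -0. ] t 10.5
rect [0.6443 0.0317] [0.0289 0.0288] 70.4 bbox mid [0.6447 0.0317] 1328
rect [0.4274 0.0058] [0.0243 0.049 ] 72.2 bbox mid [0.4269 0.0057] 808
```

{"name": "servo_tool", "arguments": {"targets": [{"xyz": [-0.035, 0.006, 0], "twist": [0, 0, 0.05], "jaw": 1}, {"xyz": [-0.07, 0.011, 0], "twist": [0, 0, 0.12], "jaw": 1}, {"xyz": [-0.105, 0.017, 0], "twist": [0, 0, 0.2], "jaw": 1}, {"xyz": [-0.14, 0.022, 0], "twist": [0, 0, 0.285], "jaw": 1}, {"xyz": [-0.17, 0.027, 0], "twist": [0, 0, 0.285], "jaw": 1}, {"xyz": [-0.195, 0.031, 0], "twist": [0, 0, 0.285], "jaw": 1}, {"xyz": [-0.21, 0.033, 0], "twist": [0, 0, 0.285], "jaw": 1}, {"xyz": [-0.214, 0.0335, 0], "twist": [0, 0, 0.285], "jaw": 1}, {"xyz": [-0.214, 0.0335, 0], "twist": [0, 0, 0.285], "jaw": 1}]}}

```text
clock: 11.3
tcp_pos: [0.4294, 0.0037, 0.0865]
orientation: [0.0, 0.987, -0.16, 0.001]
wrist_force: [1.2, 0.1, 0.5]
finger_gap: 0.0856
```

```bash
python3 - <<'E'
from h import *
c=env.read_camera('wrist'); w=wcloud(c)
near(w,[.427,.003],.04,.045,.06); near(w,[.454,-.1115],.045,.035,.06)
E
python3 plan.py .427,.004,.018,-18
```

```text
rect [0.4263 0.0051] [0.0249 0.0475] 73.0 bbox mid [0.4266 0.0056] 1833
rect [ 0.454  -0.1111] [0.0445 0.0522] 6.2 bbox mid [ 0.4532 -0.1103] 1167
xyz [-0.004   0.0009  0.1057] twist [-0.    -0.002 -0.006] gap 0.0853 F [ 0.4 -0.2 -0.1] t 11.35
```

{"name": "servo_tool", "arguments": {"targets": [{"xyz": [-0.003, 0, 0.03], "twist": [0, 0, -0.02], "jaw": 1}, {"xyz": [-0.003, 0, 0.06], "twist": [0, 0, -0.02], "jaw": 1}, {"xyz": [-0.003, 0, 0.09], "twist": [0, 0, -0.02], "jaw": 1}, {"xyz": [-0.003, 0, 0.104], "twist": [0, 0, -0.02], "jaw": 1}, {"xyz": [-0.003, 0, 0.104], "twist": [0, 0, -0.02], "jaw": 1}, {"xyz": [-0.003, 0, 0.104], "twist": [0, 0, -0.02], "jaw": 1}, {"xyz": [-0.003, 0, 0.104], "twist": [0, 0, -0.02], "jaw": 0}, {"xyz": [-0.003, 0, 0.104], "twist": [0, 0, -0.02], "jaw": 0}, {"xyz": [-0.003, 0, 0.104], "twist": [0, 0, -0.02], "jaw": 0}, {"xyz": [-0.003, 0, 0.104], "twist": [0, 0, -0.02], "jaw": 0}, {"xyz": [-0.003, 0, 0.104], "twist": [0, 0, -0.02], "jaw": 0}, {"xyz": [-0.003, 0, 0.104], "twist": [0, 0, -0.02], "jaw": 0}], "squeeze": 70}}

```text
clock: 12.35
tcp_pos: [0.4284, 0.0046, -0.0165]
orientation: [-0.0, 0.989, -0.149, 0.002]
wrist_force: [-0.0, 0.8, 6.0]
finger_gap: 0.0475
```

```bash
python3 plan.py .632,.17,.1,-2
```

```text
xyz [ 0.1459 -0.2182 -0.0789] twist [-0.    -0.003 -0.265] gap 0.0475 F [-0.   0.8  6. ] t 12.35
```

{"name": "servo_tool", "arguments": {"targets": [{"xyz": [0, 0, -0.025], "twist": [0, 0, 0], "jaw": 0}, {"xyz": [0, 0, -0.055], "twist": [0, 0, 0], "jaw": 0}, {"xyz": [0.008, -0.012, -0.08], "twist": [0, 0, -0.03], "jaw": 0}, {"xyz": [0.022, -0.034, -0.08], "twist": [0, 0, -0.07], "jaw": 0}, {"xyz": [0.04, -0.06, -0.08], "twist": [0, 0, -0.12], "jaw": 0}, {"xyz": [0.06, -0.09, -0.08], "twist": [0, 0, -0.17], "jaw": 0}, {"xyz": [0.08, -0.12, -0.08], "twist": [0, 0, -0.22], "jaw": 0}, {"xyz": [0.1, -0.15, -0.08], "twist": [0, 0, -0.265], "jaw": 0}, {"xyz": [0.12, -0.18, -0.08], "twist": [0, 0, -0.265], "jaw": 0}, {"xyz": [0.136, -0.204, -0.08], "twist": [0, 0, -0.265], "jaw": 0}, {"xyz": [0.146, -0.218, -0.08], "twist": [0, 0, -0.265], "jaw": 0}, {"xyz": [0.146, -0.218, -0.08], "twist": [0, 0, -0.265], "jaw": 0}]}}

```text
clock: 13.35
tcp_pos: [0.6338, 0.1724, 0.0618]
orientation: [-0.0, 1.0, -0.016, 0.001]
wrist_force: [1.5, -0.7, -2.4]
finger_gap: 0.0469
```

{"name": "servo_tool", "arguments": {"targets": [{"xyz": [0, 0, 0], "twist": [0, 0, 0], "jaw": 0}, {"xyz": [0, 0, 0], "twist": [0, 0, 0], "jaw": 0}]}}

```text
clock: 13.52
tcp_pos: [0.6298, 0.1696, 0.0616]
orientation: [0.0, 1.0, -0.017, -0.001]
wrist_force: [-0.3, 0.3, -1.9]
finger_gap: 0.0471
```

```bash
python3 plan.py .632,.17,.025,-2; python3 - <<'E'
from h import *
c=env.read_camera('wrist'); save(c,'w6.png'); w=wcloud(c)
near(w,[.632,.17],.1,.012,.022); near(w,[.703,.168],.03,.025,.045)
E
```

```text
xyz [ 0.0023 -0.0006  0.0736] twist [ 0.001  0.002 -0.   ] gap 0.0471 F [-0.3  0.3 -1.9] t 13.52
rect [0.6493 0.1879] [0.1029 0.1313] 86.8 bbox mid [0.6487 0.1879] 2376
rect [0.7047 0.1709] [0.0276 0.0293] 88.3 bbox mid [0.7046 0.1708] 1081
```

View pics/w6.png

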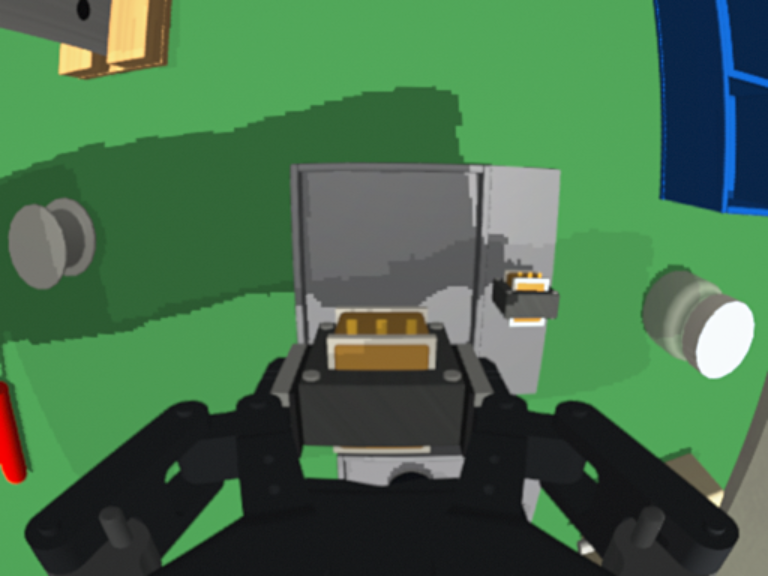

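Transformer is held level over its tray, with the transformer sample at (527,295). Place it.

{"name": "servo_tool", "arguments": {"targets": [{"xyz": [0.002, 0, 0.03], "twist": [0, 0, 0], "jaw": 0}, {"xyz": [0.002, 0, 0.055], "twist": [0, 0, 0], "jaw": 0}, {"xyz": [0.002, 0, 0.067], "twist": [0, 0, 0], "jaw": 0}, {"xyz": [0.002, 0, 0.073], "twist": [0, 0, 0], "jaw": 0}, {"xyz": [0.002, 0, 0.073], "twist": [0, 0, 0], "jaw": 0}, {"xyz": [0.002, 0, 0.073], "twist": [0, 0, 0], "jaw": 0}, {"xyz": [0.002, 0, 0.073], "twist": [0, 0, 0], "jaw": 0.75}, {"xyz": [0.002, 0, 0.073], "twist": [0, 0, 0], "jaw": 0.75}, {"xyz": [0.002, 0, 0.073], "twist": [0, 0, 0], "jaw": 0.75}, {"xyz": [0.002, 0, 0.055], "twist": [0, 0, 0], "jaw": 0.75}, {"xyz": [0.002, 0, 0.02], "twist": [0, 0, 0], "jaw": 1}, {"xyz": [0.002, 0, -0.02], "twist": [0, 0, 0], "jaw": 1}]}}

```text
clock: 14.57
tcp_pos: [0.6308, 0.1696, 0.081]
orientation: [0.0, 1.0, -0.018, -0.002]
wrist_force: [0.9, -0.0, 0.2]
finger_gap: 0.0846
```

```bash
python3 plan.py .454,-.1115,.12,6; python3 - <<'E'
from h import *
c=env.read_camera('wrist'); w=wcloud(c)
near(w,[.632,.17],.04,.047,.07)
E
```

```text
xyz [-0.1669  0.2871 -0.001 ] twist [ 0.001  0.005 -0.14 ] gap 0.0846 F [ 0.9 -0.   0.2] t 14.57
rect [0.6332 0.1704] [0.0234 0.0476] 88.0 bbox mid [0.6332 0.1705] 2043
```

{"name": "servo_tool", "arguments": {"targets": [{"xyz": [-0.015, 0.025, 0], "twist": [0, 0, 0], "jaw": 1}, {"xyz": [-0.034, 0.058, 0], "twist": [0, 0, -0.05], "jaw": 1}, {"xyz": [-0.053, 0.091, 0], "twist": [0, 0, -0.1], "jaw": 1}, {"xyz": [-0.072, 0.124, 0], "twist": [0, 0, -0.14], "jaw": 1}, {"xyz": [-0.091, 0.157, 0], "twist": [0, 0, -0.14], "jaw": 1}, {"xyz": [-0.11, 0.19, 0], "twist": [0, 0, -0.14], "jaw": 1}, {"xyz": [-0.129, 0.222, 0], "twist": [0, 0, -0.14], "jaw": 1}, {"xyz": [-0.147, 0.253, 0], "twist": [0, 0, -0.14], "jaw": 1}, {"xyz": [-0.16, 0.275, 0], "twist": [0, 0, -0.14], "jaw": 1}, {"xyz": [-0.167, 0.287, 0], "twist": [0, 0, -0.14], "jaw": 1}, {"xyz": [-0.167, 0.287, 0], "twist": [0, 0, -0.14], "jaw": 1}, {"xyz": [-0.167, 0.287, 0], "twist": [0, 0, -0.14], "jaw": 1}]}}

```text
clock: 15.62
tcp_pos: [0.4563, -0.1119, 0.0828]
orientation: [0.0, 0.999, 0.051, 0.001]
wrist_force: [0.0, 0.3, -0.0]
finger_gap: 0.0855
```

```bash
python3 - <<'E'
from h import *
c=env.read_camera('wrist'); w=wcloud(c)
near(w,[.454,-.1115],.045,.035,.06)
E
python3 plan.py .454,-.1115,.018,6
```

```text
rect [ 0.4538 -0.1115] [0.0437 0.0511] 6.3 bbox mid [ 0.4539 -0.1114] 1988
xyz [-2.700e-03 -1.000e-04  1.016e-01] twist [ 0.001 -0.002 -0.   ] gap 0.0856 F [ 1.1  0.4 -0.1] t 15.67
```

{"name": "servo_tool", "arguments": {"targets": [{"xyz": [-0.002, 0, 0.03], "twist": [0, 0, 0], "jaw": 1}, {"xyz": [-0.002, 0, 0.06], "twist": [0, 0, 0], "jaw": 1}, {"xyz": [-0.002, 0, 0.085], "twist": [0, 0, 0], "jaw": 1}, {"xyz": [-0.002, 0, 0.1], "twist": [0, 0, 0], "jaw": 1}, {"xyz": [-0.002, 0, 0.1], "twist": [0, 0, 0], "jaw": 1}, {"xyz": [-0.002, 0, 0.1], "twist": [0, 0, 0], "jaw": 1}, {"xyz": [-0.002, 0, 0.1], "twist": [0, 0, 0], "jaw": 0}, {"xyz": [-0.002, 0, 0.1], "twist": [0, 0, 0], "jaw": 0}, {"xyz": [-0.002, 0, 0.1], "twist": [0, 0, 0], "jaw": 0}, {"xyz": [-0.002, 0, 0.1], "twist": [0, 0, 0], "jaw": 0}, {"xyz": [-0.002, 0, 0.1], "twist": [0, 0, 0], "jaw": 0}, {"xyz": [-0.002, 0, 0.1], "twist": [0, 0, 0], "jaw": 0}], "squeeze": 50}}

```text
clock: 16.67
tcp_pos: [0.4551, -0.1118, -0.0166]
orientation: [0.001, 0.999, 0.052, 0.001]
wrist_force: [-0.0, 0.7, 6.5]
finger_gap: 0.0435
```

```bash
python3 plan.py .625,-.162,.1,0
```

```text
xyz [ 0.1639  0.0678 -0.0791] twist [ 0.001 -0.003  0.105] gap 0.0435 F [-0.   0.7  6.5] t 16.67
```

{"name": "servo_tool", "arguments": {"targets": [{"xyz": [0, 0, -0.025], "twist": [0, 0, 0], "jaw": 0}, {"xyz": [0, 0, -0.055], "twist": [0, 0, 0], "jaw": 0}, {"xyz": [0.01, 0.004, -0.08], "twist": [0, 0, 0], "jaw": 0}, {"xyz": [0.035, 0.014, -0.08], "twist": [0, 0, 0.03], "jaw": 0}, {"xyz": [0.065, 0.027, -0.08], "twist": [0, 0, 0.06], "jaw": 0}, {"xyz": [0.095, 0.04, -0.08], "twist": [0, 0, 0.105], "jaw": 0}, {"xyz": [0.125, 0.052, -0.08], "twist": [0, 0, 0.105], "jaw": 0}, {"xyz": [0.15, 0.062, -0.08], "twist": [0, 0, 0.105], "jaw": 0}, {"xyz": [0.164, 0.068, -0.08], "twist": [0, 0, 0.105], "jaw": 0}, {"xyz": [0.164, 0.068, -0.08], "twist": [0, 0, 0.105], "jaw": 0}, {"xyz": [0.164, 0.068, -0.08], "twist": [0, 0, 0.105], "jaw": 0}, {"xyz": [0.164, 0.068, -0.08], "twist": [0, 0, 0.105], "jaw": 0}]}}

```text
clock: 17.67
tcp_pos: [0.6227, -0.1613, 0.0616]
orientation: [-0.0, 1.0, 0.0, -0.001]
wrist_force: [-0.6, 0.0, -0.7]
finger_gap: 0.0432
```

```bash
python3 plan.py .625,-.162,.025,0; python3 - <<'E'
from h import *
c=env.read_camera('wrist'); w=wcloud(c)
near(w,[.697,-.163],.03,.025,.045)
E
```

```text
xyz [0.0024 0.0007 0.0736] twist [-0.001  0.002  0.   ] gap 0.0432 F [-0.6  0.  -0.7] t 17.67
rect [ 0.698  -0.1625] [0.0311 0.0275] 88.8 bbox mid [ 0.6981 -0.1623] 1460
```

{"name": "servo_tool", "arguments": {"targets": [{"xyz": [0.002, 0, 0.03], "twist": [0, 0, 0], "jaw": 0}, {"xyz": [0.002, 0, 0.055], "twist": [0, 0, 0], "jaw": 0}, {"xyz": [0.002, 0, 0.067], "twist": [0, 0, 0], "jaw": 0}, {"xyz": [0.002, 0, 0.073], "twist": [0, 0, 0], "jaw": 0}, {"xyz": [0.002, 0, 0.073], "twist": [0, 0, 0], "jaw": 0}, {"xyz": [0.002, 0, 0.073], "twist": [0, 0, 0], "jaw": 0}, {"xyz": [0.002, 0, 0.073], "twist": [0, 0, 0], "jaw": 0.75}, {"xyz": [0.002, 0, 0.073], "twist": [0, 0, 0], "jaw": 0.75}, {"xyz": [0.002, 0, 0.073], "twist": [0, 0, 0], "jaw": 0.75}, {"xyz": [0.002, 0, 0.055], "twist": [0, 0, 0], "jaw": 0.75}, {"xyz": [0.002, 0, 0.02], "twist": [0, 0, 0], "jaw": 1}, {"xyz": [0.002, 0, -0.02], "twist": [0, 0, 0], "jaw": 1}]}}

```text
clock: 18.72
tcp_pos: [0.6241, -0.1611, 0.0809]
orientation: [-0.001, 1.0, -0.0, -0.002]
wrist_force: [0.7, 0.1, 0.7]
finger_gap: 0.0847
```

```bash
python3 plan.py .59,-.2,.19,0 .487,.22,.19,-4 .487,.359,.19,-4; python3 - <<'E'
from h import *
c=env.read_camera('wrist'); w=wcloud(c)
near(w,[.627,-.162],.045,.04,.065)
near(w,[.475,-.365],.1,.062,.07)
E
```

```text
xyz [-0.0344  0.0388 -0.0721] twist [-0.002  0.005 -0.   ] gap 0.0847 F [0.7 0.1 0.7] t 18.72
xyz [-0.1375 -0.3812 -0.0708] twist [-0.002  0.005  0.07 ] gap 0.0847 F [0.7 0.1 0.7] t 18.72
xyz [-0.1375 -0.5202 -0.0705] twist [-0.002  0.005  0.07 ] gap 0.0847 F [0.7 0.1 0.7] t 18.72
rect [ 0.6265 -0.1618] [0.0438 0.0511] 0.1 bbox mid [ 0.6265 -0.1618] 2060
rect [ 0.4873 -0.3234] [0.0569 0.0168] 79.2 bbox mid [ 0.4862 -0.3223] 415
```

{"name": "servo_tool", "arguments": {"targets": [{"xyz": [0, 0, -0.03], "twist": [0, 0, 0], "jaw": 1}, {"xyz": [-0.01, 0.02, -0.06], "twist": [0, 0, 0], "jaw": 1}, {"xyz": [-0.03, 0.05, -0.082], "twist": [0, 0, 0], "jaw": 1}, {"xyz": [-0.05, 0.085, -0.082], "twist": [0, 0, 0], "jaw": 1}, {"xyz": [-0.07, 0.12, -0.082], "twist": [0, 0, 0], "jaw": 1}, {"xyz": [-0.09, 0.155, -0.082], "twist": [0, 0, 0], "jaw": 1}, {"xyz": [-0.11, 0.19, -0.082], "twist": [0, 0, 0], "jaw": 1}, {"xyz": [-0.13, 0.225, -0.082], "twist": [0, 0, 0], "jaw": 1}, {"xyz": [-0.145, 0.26, -0.082], "twist": [0, 0, 0], "jaw": 1}, {"xyz": [-0.16, 0.285, -0.082], "twist": [0, 0, 0], "jaw": 1}, {"xyz": [-0.166, 0.3, -0.082], "twist": [0, 0, 0], "jaw": 1}, {"xyz": [-0.166, 0.3, -0.082], "twist": [0, 0, 0], "jaw": 1}]}}

```text
clock: 19.77
tcp_pos: [0.4585, -0.4653, 0.1641]
orientation: [0.001, 1.0, -0.002, 0.0]
wrist_force: [-0.2, -0.4, -0.8]
finger_gap: 0.0856
```

```bash
python3 - <<'E'
from h import *
c=env.read_camera('wrist'); w=wcloud(c); save(c,'w7.png')
near(w,[.475,-.365],.1,.061,.072)
near(w,[.475,-.365],.1,.04,.072)
m=(np.linalg.norm(w[...,:2]-[.475,-.365],axis=-1)<.1)&(w[...,2]>.061)&(w[...,2]<.072); q=w[m]
a=np.radians(-11.5); ex=np.array([np.cos(a),np.sin(a)]); ey=np.array([-np.sin(a),np.cos(a)])
for y in range(-60,61,20):
    t=(q[:,:2]-[.466,-.364]); s=t[abs(t@ey-y/1000)<.008]
    if len(s): print(y,np.percentile(s@ex,[2,98]).round(4))
t=(q[:,:2]-[.466,-.364])@ey; print(t.min(),t.max())
E
python3 plan.py .46,-.3,.25,-4 .487,.359,.25,-4
```

```text
rect [ 0.4781 -0.3651] [0.1401 0.0168] 77.9 bbox mid [ 0.4783 -0.3651] 2547
rect [ 0.4926 -0.3681] [0.1402 0.0468] 78.3 bbox mid [ 0.4915 -0.3651] 3342
-60 [0.0041 0.0188]
-40 [0.0041 0.019 ]
-20 [0.0039 0.0198]
0 [0.0044 0.0197]
20 [0.0043 0.0198]
40 [0.0047 0.0199]
60 [0.0049 0.0201]
-0.06875293199704186 0.07147563134056703
xyz [ 1.000e-04 -1.632e-01 -4.900e-02] twist [ 0.    -0.001  0.067] gap 0.0859 F [ 0.1  1.5 -0.2] t 19.82
xyz [ 0.0252 -0.8223 -0.049 ] twist [ 0.    -0.001  0.067] gap 0.0859 F [ 0.1  1.5 -0.2] t 19.82
```

View pics/w7.png

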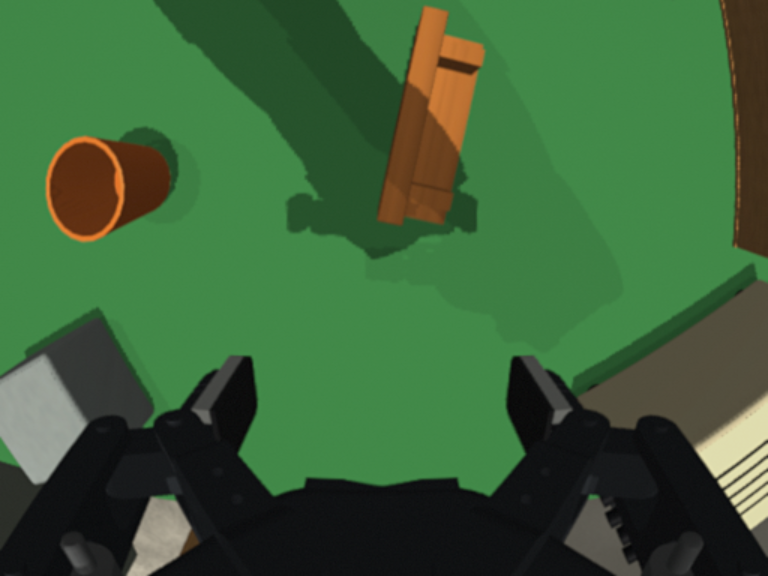

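{"name": "servo_tool", "arguments": {"targets": [{"xyz": [0, -0.01, -0.03], "twist": [0, 0, 0], "jaw": 1}, {"xyz": [0.001, -0.03, -0.05], "twist": [0, 0, 0], "jaw": 1}, {"xyz": [0.002, -0.06, -0.05], "twist": [0, 0, 0], "jaw": 1}, {"xyz": [0.003, -0.1, -0.05], "twist": [0, 0, 0], "jaw": 1}, {"xyz": [0.004, -0.14, -0.05], "twist": [0, 0, 0], "jaw": 1}, {"xyz": [0.005, -0.18, -0.05], "twist": [0, 0, 0], "jaw": 1}, {"xyz": [0.006, -0.22, -0.05], "twist": [0, 0, 0], "jaw": 1}, {"xyz": [0.007, -0.26, -0.05], "twist": [0, 0, 0], "jaw": 1}, {"xyz": [0.008, -0.3, -0.05], "twist": [0, 0, 0], "jaw": 1}, {"xyz": [0.01, -0.34, -0.05], "twist": [0, 0, 0], "jaw": 1}, {"xyz": [0.011, -0.38, -0.05], "twist": [0, 0, 0], "jaw": 1}, {"xyz": [0.012, -0.4, -0.05], "twist": [0, 0, 0], "jaw": 1}]}}

```text
clock: 20.82
tcp_pos: [0.4711, -0.056, 0.2146]
orientation: [-0.001, 1.0, 0.003, 0.0]
wrist_force: [0.4, -0.1, 0.3]
finger_gap: 0.0854
```

{"name": "servo_tool", "arguments": {"targets": [{"xyz": [0, -0.03, 0], "twist": [0, 0, 0], "jaw": 1}, {"xyz": [0.002, -0.07, 0], "twist": [0, 0, 0], "jaw": 1}, {"xyz": [0.004, -0.11, 0], "twist": [0, 0, 0], "jaw": 1}, {"xyz": [0.006, -0.15, 0], "twist": [0, 0, 0], "jaw": 1}, {"xyz": [0.008, -0.19, 0], "twist": [0, 0, 0], "jaw": 1}, {"xyz": [0.01, -0.23, 0], "twist": [0, 0, 0], "jaw": 1}, {"xyz": [0.012, -0.265, 0], "twist": [0, 0, 0], "jaw": 1}, {"xyz": [0.012, -0.295, 0], "twist": [0, 0, 0], "jaw": 1}, {"xyz": [0.012, -0.32, 0], "twist": [0, 0, 0], "jaw": 1}, {"xyz": [0.012, -0.333, 0], "twist": [0, 0, 0], "jaw": 1}, {"xyz": [0.012, -0.333, 0], "twist": [0, 0, 0], "jaw": 1}, {"xyz": [0.012, -0.333, 0], "twist": [0, 0, 0], "jaw": 1}]}}

```text
clock: 21.82
tcp_pos: [0.4831, 0.2722, 0.214]
orientation: [0.0, 1.0, 0.001, -0.0]
wrist_force: [-0.2, 0.1, 0.6]
finger_gap: 0.0854
```

```bash
python3 - <<'E'
from h import *
c=env.read_camera('wrist'); w=wcloud(c); save(c,'w8.png')
near(w,[.487,.36],.08,.126,.15)
near(w,[.487,.36],.08,.09,.11)
near(w,[.487,.36],.08,.024,.035)
E
python3 plan.py .487,.359,.25,-4
```

```text
rect [0.486  0.3607] [0.0902 0.0087] 86.0 bbox mid [0.4867 0.3607] 925
rect [0.4824 0.359 ] [0.0462 0.0002] 86.6 bbox mid [0.4824 0.359 ] 15
rect [0.4869 0.3626] [0.1112 0.0607] 86.4 bbox mid [0.4862 0.3627] 3567
xyz [ 0.0037 -0.0877  0.001 ] twist [0.001 0.    0.071] gap 0.0854 F [-0.5 -0.4 -0.1] t 21.87
```

View pics/w8.png

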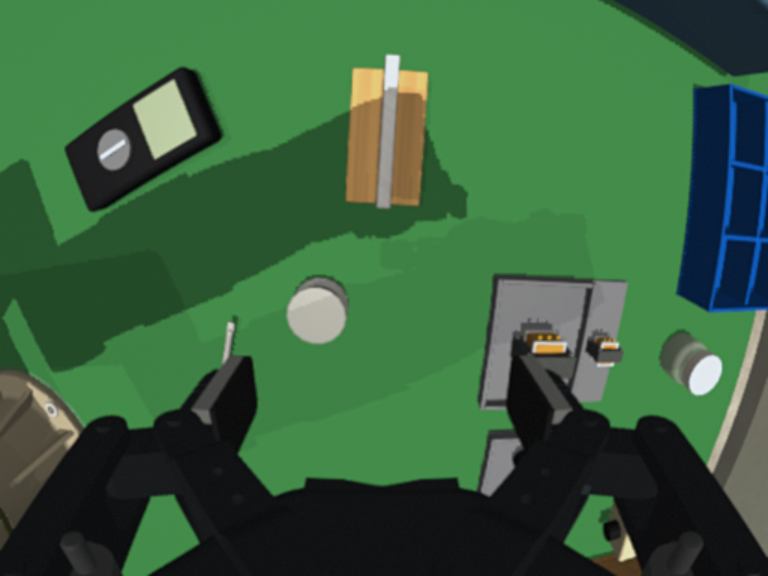

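Panel top is centred at (0.486,0.3607), yaw -4°, upright (px (388,130)). The transformer stands in its tray at (545,345). Go over the panel and down.

{"name": "servo_tool", "arguments": {"targets": [{"xyz": [0.001, -0.03, 0], "twist": [0, 0, 0.035], "jaw": 0.6}, {"xyz": [0.002, -0.06, 0], "twist": [0, 0, 0.07], "jaw": 0.6}, {"xyz": [0.003, -0.08, 0], "twist": [0, 0, 0.07], "jaw": 0.6}, {"xyz": [0.003, -0.089, 0], "twist": [0, 0, 0.07], "jaw": 0.6}, {"xyz": [0.003, -0.089, 0], "twist": [0, 0, 0.07], "jaw": 0.6}, {"xyz": [0.003, -0.089, 0.03], "twist": [0, 0, 0.07], "jaw": 0.6}, {"xyz": [0.003, -0.089, 0.06], "twist": [0, 0, 0.07], "jaw": 0.6}, {"xyz": [0.003, -0.089, 0.09], "twist": [0, 0, 0.07], "jaw": 0.6}, {"xyz": [0.003, -0.089, 0.12], "twist": [0, 0, 0.07], "jaw": 0.6}, {"xyz": [0.003, -0.089, 0.142], "twist": [0, 0, 0.07], "jaw": 0.6}, {"xyz": [0.003, -0.089, 0.152], "twist": [0, 0, 0.07], "jaw": 0.6}, {"xyz": [0.003, -0.089, 0.152], "twist": [0, 0, 0.07], "jaw": 0.6}]}}

```text
clock: 22.87
tcp_pos: [0.4854, 0.3575, 0.0596]
orientation: [0.002, 0.999, -0.036, -0.002]
wrist_force: [-0.6, 0.1, 0.6]
finger_gap: 0.0513
```

```bash
python3 - <<'E'
from h import *
c=env.read_camera('wrist'); w=wcloud(c)
near(w,[.486,.36],.06,.128,.137)
s=env.get_state(); print(s['tcp_pos'])
E
python3 plan.py .486,.3607,.099,-4
```

```text
rect [0.4857 0.3656] [0.0616 0.0617] 40.0 bbox mid [0.4887 0.3718] 3981
[0.48669312 0.3585177  0.06164629]
xyz [-0.0008 -0.0021 -0.0004] twist [ 0.002  0.002 -0.002] gap 0.0515 F [-0.4  0.5  0.1] t 22.92
```

{"name": "servo_tool", "arguments": {"targets": [{"xyz": [-0.001, -0.002, 0], "twist": [0, 0, 0], "jaw": 0.4}, {"xyz": [-0.001, -0.002, 0], "twist": [0, 0, 0], "jaw": 0.3}, {"xyz": [-0.001, -0.002, 0], "twist": [0, 0, 0], "jaw": 0.2}, {"xyz": [-0.001, -0.002, 0], "twist": [0, 0, 0], "jaw": 0.12}, {"xyz": [-0.001, -0.002, 0], "twist": [0, 0, 0], "jaw": 0.05}, {"xyz": [-0.001, -0.002, 0], "twist": [0, 0, 0], "jaw": 0}, {"xyz": [-0.001, -0.002, 0], "twist": [0, 0, 0], "jaw": 0}, {"xyz": [-0.001, -0.002, 0], "twist": [0, 0, 0], "jaw": 0}, {"xyz": [-0.001, -0.002, 0], "twist": [0, 0, 0], "jaw": 0}, {"xyz": [-0.001, -0.002, 0], "twist": [0, 0, 0], "jaw": 0}], "squeeze": 80}}

```text
clock: 23.75
tcp_pos: [0.4871, 0.3629, 0.0635]
orientation: [-0.001, 0.999, -0.035, 0.001]
wrist_force: [-1.3, -0.0, 5.3]
finger_gap: 0.0069
```

```bash
python3 plan.py .486,.3607,.25,-4
```

```text
xyz [-0.0006  0.0021 -0.1495] twist [-0.001 -0.002  0.   ] gap 0.0069 F [-1.3 -0.   5.3] t 23.75
```

{"name": "servo_tool", "arguments": {"targets": [{"xyz": [0, 0, -0.015], "twist": [0, 0, 0], "jaw": 0}, {"xyz": [0, 0, -0.035], "twist": [0, 0, 0], "jaw": 0}, {"xyz": [0, 0, -0.06], "twist": [0, 0, 0], "jaw": 0}, {"xyz": [0, 0, -0.085], "twist": [0, 0, 0], "jaw": 0}, {"xyz": [0, 0.01, -0.1], "twist": [0, 0, 0], "jaw": 0}, {"xyz": [0, 0.03, -0.1], "twist": [0, 0, 0], "jaw": 0}, {"xyz": [-0.001, 0.06, -0.1], "twist": [0, 0, 0], "jaw": 0}, {"xyz": [-0.002, 0.095, -0.1], "twist": [0, 0, 0], "jaw": 0}, {"xyz": [-0.003, 0.13, -0.1], "twist": [0, 0, 0], "jaw": 0}, {"xyz": [-0.004, 0.165, -0.1], "twist": [0, 0, 0], "jaw": 0}, {"xyz": [-0.005, 0.2, -0.1], "twist": [0, 0, 0], "jaw": 0}, {"xyz": [-0.005, 0.235, -0.1], "twist": [0, 0, 0], "jaw": 0}]}}

```text
clock: 24.75
tcp_pos: [0.4636, 0.1268, 0.1616]
orientation: [0.0, 0.999, -0.035, -0.001]
wrist_force: [1.6, -0.6, -3.4]
finger_gap: 0.0072
```

{"name": "servo_tool", "arguments": {"targets": [{"xyz": [-0.001, 0.035, 0], "twist": [0, 0, 0], "jaw": 0}, {"xyz": [-0.002, 0.07, 0], "twist": [0, 0, 0], "jaw": 0}, {"xyz": [-0.003, 0.105, 0], "twist": [0, 0, 0], "jaw": 0}, {"xyz": [-0.004, 0.14, 0], "twist": [0, 0, 0], "jaw": 0}, {"xyz": [-0.005, 0.175, 0], "twist": [0, 0, 0], "jaw": 0}, {"xyz": [-0.006, 0.21, 0], "twist": [0, 0, 0], "jaw": 0}, {"xyz": [-0.007, 0.245, 0], "twist": [0, 0, 0], "jaw": 0}, {"xyz": [-0.008, 0.28, 0], "twist": [0, 0, 0], "jaw": 0}, {"xyz": [-0.009, 0.315, 0], "twist": [0, 0, 0], "jaw": 0}, {"xyz": [-0.01, 0.34, 0], "twist": [0, 0, 0], "jaw": 0}, {"xyz": [-0.01, 0.36, 0], "twist": [0, 0, 0], "jaw": 0}, {"xyz": [-0.01, 0.36, 0], "twist": [0, 0, 0], "jaw": 0}]}}

```text
clock: 25.75
tcp_pos: [0.4293, -0.2339, 0.1616]
orientation: [0.001, 0.999, -0.037, -0.0]
wrist_force: [0.6, -0.8, -4.0]
finger_gap: 0.0073
```

```bash
cat > lean.py <<'E'
import sys; from h import *; from plan import plan
# lean.py tilt Bx Bz : panel foot centre in rest frame -> move
O=np.array([.470,-.3635,0]); a=np.radians(-12); ex=np.array([np.cos(a),np.sin(a),0])
for s in sys.argv[1:]:
    t,bx,bz=map(float,s.split(',')); up=ex*np.sin(t)+np.array([0,0,np.cos(t)])
    tip=O+ex*bx+[0,0,bz]+up*.0925; print(s,tip.round(4),end=' '); plan(*tip,-12,np.degrees(t),78)
E
python3 lean.py 0,-.06,.06 .25,-.035,.05; python3 -c "
from h import *;s=env.get_state();print(s['tcp_pos'],s['joint_pos'].round(2))"
```

```text
0,-.06,.06 [ 0.4113 -0.351   0.1525] xyz [-0.0092  0.118   0.0463] twist [0.002 0.    0.135] gap 0.0073 F [ 0.6 -0.8 -4. ] t 25.75
.25,-.035,.05 [ 0.4581 -0.361   0.1396] xyz [0.0292 0.1232 0.058 ] twist [ 0.019 -0.249  0.134] gap 0.0073 F [ 0.6 -0.8 -4. ] t 25.75
[ 0.42928791 -0.23391958  0.16155797] [-0.66  0.16 -0.24  1.17 -0.    0.98]
```

{"name": "servo_tool", "arguments": {"targets": [{"xyz": [-0.002, 0.03, 0.01], "twist": [0, 0, 0.03], "jaw": 0}, {"xyz": [-0.004, 0.06, 0.02], "twist": [0, 0, 0.07], "jaw": 0}, {"xyz": [-0.006, 0.09, 0.03], "twist": [0, 0, 0.1], "jaw": 0}, {"xyz": [-0.008, 0.11, 0.04], "twist": [0, 0, 0.135], "jaw": 0}, {"xyz": [-0.009, 0.118, 0.046], "twist": [0, 0, 0.135], "jaw": 0}, {"xyz": [0, 0.119, 0.05], "twist": [0.005, -0.06, 0.135], "jaw": 0}, {"xyz": [0.01, 0.121, 0.054], "twist": [0.01, -0.12, 0.135], "jaw": 0}, {"xyz": [0.02, 0.122, 0.058], "twist": [0.015, -0.18, 0.134], "jaw": 0}, {"xyz": [0.029, 0.123, 0.058], "twist": [0.019, -0.249, 0.134], "jaw": 0}, {"xyz": [0.029, 0.123, 0.058], "twist": [0.019, -0.249, 0.134], "jaw": 0}, {"xyz": [0.029, 0.123, 0.058], "twist": [0.019, -0.249, 0.134], "jaw": 0}, {"xyz": [0.029, 0.123, 0.058], "twist": [0.019, -0.249, 0.134], "jaw": 0}]}}

```text
clock: 26.75
tcp_pos: [0.45, -0.3539, 0.1035]
orientation: [-0.014, 0.987, -0.101, -0.124]
wrist_force: [-0.3, 0.6, -2.3]
finger_gap: 0.0069
```

```bash
python3 lean.py .25,-.035,.05 .25,-.03,.004; python3 - <<'E'
from h import *
a=env.read_camera('side'); b=env.read_camera('scene')
O=np.array([.470,-.3635]); t=np.radians(-12); ex=np.array([np.cos(t),np.sin(t)]); ey=np.array([-np.sin(t),np.cos(t)])
for n,c in(('side',a),('scene',b)):
    w=cloud(c); k=c['color'].astype(int); q=w[...,:2]-O; x=q@ex;y=q@ey
    m=(abs(y)<.1)&(x>-.08)&(x<.04)&(w[...,2]>.03)&(w[...,2]<.2)&(k.min(-1)>70)&(k.max(-1)-k.min(-1)<40)
    X=np.c_[x[m],y[m],w[...,2][m]]; print(n,len(X))
    for z0 in np.arange(.03,.19,.015):
        s=X[abs(X[:,2]-z0)<.0075]
        if len(s)>3: print(round(z0,3),len(s),np.percentile(s[:,0],[5,50,95]).round(4),s[:,1].min().round(3),s[:,1].max().round(3))
A=cv2.resize(a['color'][80:220,260:420,::-1],(400,350)); B=cv2.resize(b['color'][110:250,50:210,::-1],(400,350)); cv2.imwrite('pics/p1.png',np.hstack([A,B]))
E
```

```text
.25,-.035,.05 [ 0.4581 -0.361   0.1396] xyz [ 0.0002  0.0053 -0.0003] twist [-0.002  0.     0.007] gap 0.0069 F [-0.3  0.6 -2.3] t 26.75
.25,-.03,.004 [ 0.463  -0.362   0.0936] xyz [0.0164 0.0055 0.043 ] twist [-0.002  0.     0.007] gap 0.0069 F [-0.3  0.6 -2.3] t 26.75
side 771
0.045 20 [-0.0412 -0.0395 -0.0026] -0.037 0.049
0.06 103 [-0.0407 -0.0378 -0.0339] -0.042 0.049
0.075 99 [-0.0368 -0.0342 -0.0312] -0.043 0.049
0.09 99 [-0.0331 -0.0304 -0.0267] -0.042 0.049
0.105 104 [-0.0294 -0.0265 -0.0235] -0.041 0.051
0.12 72 [-0.0256 -0.0228 -0.0174] -0.041 0.05
0.135 69 [-0.0236 -0.019  -0.0143] -0.043 0.05
0.15 94 [-0.0228 -0.0157 -0.0099] -0.043 0.049
0.165 94 [-0.0195 -0.0114  0.0043] -0.039 0.051
0.18 8 [-0.0345 -0.0241  0.0179] -0.003 0.02
scene 725
0.045 7 [-0.0356 -0.0325 -0.0313] -0.014 0.032
0.06 122 [-0.0325 -0.0293 -0.0264] -0.044 0.046
0.075 139 [-0.0295 -0.0257 -0.0231] -0.043 0.046
0.09 67 [-0.0258 -0.0224 -0.0193] -0.044 0.047
0.105 137 [-0.0216 -0.018  -0.0156] -0.044 0.046
0.12 55 [-0.0172 -0.014  -0.011 ] -0.043 0.046
0.135 55 [-0.0133 -0.0104 -0.0074] -0.04 0.046
0.15 58 [-0.0098 -0.0072 -0.005 ] -0.043 0.046
0.165 60 [-0.0061 -0.0036 -0.0001] 0.017 0.047
0.18 25 [-0.0081 -0.0051 -0.0005] 0.014 0.046
```

View pics/p1.png

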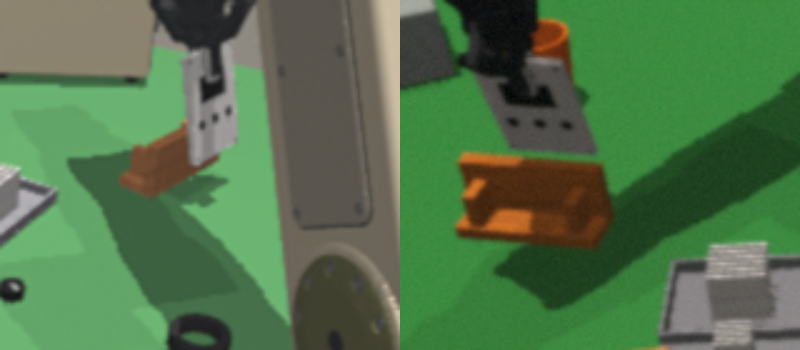

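Panel held at tilt 0.25, foot about 35 mm out and 50 mm up, as intended. Both cameras agree within 1–2 mm. Lower.

{"name": "servo_tool", "arguments": {"targets": [{"xyz": [0.005, 0.002, 0.013], "twist": [0, 0, 0], "jaw": 0}, {"xyz": [0.01, 0.004, 0.027], "twist": [0, 0, 0], "jaw": 0}, {"xyz": [0.014, 0.004, 0.037], "twist": [0, 0, 0], "jaw": 0}, {"xyz": [0.016, 0.004, 0.043], "twist": [0, 0, 0], "jaw": 0}, {"xyz": [0.016, 0.004, 0.043], "twist": [0, 0, 0], "jaw": 0}, {"xyz": [0.016, 0.004, 0.043], "twist": [0, 0, 0], "jaw": 0}, {"xyz": [0.016, 0.004, 0.043], "twist": [0, 0, 0], "jaw": 0}]}}

```text
clock: 27.43
tcp_pos: [0.4541, -0.36, 0.0594]
orientation: [-0.013, 0.987, -0.101, -0.123]
wrist_force: [-0.6, -0.2, -2.7]
finger_gap: 0.007
```

```bash
python3 lean.py .25,-.03,.002 .25,-.023,.0015 .25,-.0207,.001
```

```text
.25,-.03,.002 [ 0.463  -0.362   0.0916] xyz [0.0009 0.0002 0.0035] twist [-0.    -0.001  0.005] gap 0.007 F [-0.6 -0.2 -2.7] t 27.43
.25,-.023,.0015 [ 0.4699 -0.3635  0.0911] xyz [0.0078 0.0002 0.0023] twist [-0.    -0.001  0.005] gap 0.007 F [-0.6 -0.2 -2.7] t 27.43
.25,-.0207,.001 [ 0.4721 -0.364   0.0906] xyz [0.0101 0.0002 0.0022] twist [-0.    -0.001  0.005] gap 0.007 F [-0.6 -0.2 -2.7] t 27.43
```

{"name": "servo_tool", "arguments": {"targets": [{"xyz": [0.003, 0, 0.0015], "twist": [0, 0, 0], "jaw": 0}, {"xyz": [0.006, 0, 0.002], "twist": [0, 0, 0], "jaw": 0}, {"xyz": [0.008, 0, 0.0023], "twist": [0, 0, 0], "jaw": 0}, {"xyz": [0.009, 0, 0.0023], "twist": [0, 0, 0], "jaw": 0}, {"xyz": [0.01, 0, 0.0023], "twist": [0, 0, 0], "jaw": 0}, {"xyz": [0.01, 0, 0.0023], "twist": [0, 0, 0], "jaw": 0}, {"xyz": [0.01, 0, 0.0023], "twist": [0, 0, 0], "jaw": 0}]}}

```text
clock: 28.02
tcp_pos: [0.4621, -0.3615, 0.0544]
orientation: [-0.014, 0.987, -0.101, -0.124]
wrist_force: [-4.5, 1.1, 4.8]
finger_gap: 0.007
```

```bash
python3 lean.py .25,-.0207,.001
```

```text
.25,-.0207,.001 [ 0.4721 -0.364   0.0906] xyz [ 0.001   0.0003 -0.0006] twist [-0.001  0.001  0.005] gap 0.007 F [-4.5  1.1  4.8] t 28.02
```

Foot touches the table (about +7 N) and the back touches the wall (about -4 N). Release gently and withdraw along the tool axis.

{"name": "servo_tool", "arguments": {"targets": [{"xyz": [0, 0, 0], "twist": [0, 0, 0], "jaw": 0.12}, {"xyz": [0, 0, 0], "twist": [0, 0, 0], "jaw": 0.2}, {"xyz": [0, 0, 0], "twist": [0, 0, 0], "jaw": 0.3}, {"xyz": [0, 0, 0], "twist": [0, 0, 0], "jaw": 0.35}, {"xyz": [0, 0, 0], "twist": [0, 0, 0], "jaw": 0.35}, {"xyz": [0, 0, 0], "twist": [0, 0, 0], "jaw": 0.35}]}}

```text
clock: 28.52
tcp_pos: [0.4631, -0.3617, 0.0537]
orientation: [-0.014, 0.987, -0.101, -0.124]
wrist_force: [0.3, -0.7, 0.0]
finger_gap: 0.0298
```

{"name": "servo_tool", "arguments": {"targets": [{"xyz": [0, 0, -0.01], "twist": [0, 0, 0], "jaw": 0.35}, {"xyz": [0, 0, -0.025], "twist": [0, 0, 0], "jaw": 0.35}, {"xyz": [0, 0, -0.05], "twist": [0, 0, 0], "jaw": 0.35}, {"xyz": [0, 0, -0.08], "twist": [0, 0, 0], "jaw": 0.35}, {"xyz": [0, 0, -0.11], "twist": [0, 0, 0], "jaw": 0.35}, {"xyz": [0, 0, -0.13], "twist": [0, 0, 0], "jaw": 0.35}, {"xyz": [0, 0, -0.13], "twist": [0, 0, 0], "jaw": 0.35}, {"xyz": [0, 0, -0.13], "twist": [0, 0, 0], "jaw": 0.35}]}}

```text
clock: 29.18
tcp_pos: [0.4955, -0.3691, 0.1815]
orientation: [-0.013, 0.987, -0.101, -0.122]
wrist_force: [-0.2, -0.1, -0.3]
finger_gap: 0.0299
```

```bash
python3 - <<'E'
from h import *
a=env.read_camera('side'); b=env.read_camera('scene')
O=np.array([.470,-.3635]); t=np.radians(-12); ex=np.array([np.cos(t),np.sin(t)]); ey=np.array([-np.sin(t),np.cos(t)])
for n,c in(('side',a),('scene',b)):
    w=cloud(c); k=c['color'].astype(int); q=w[...,:2]-O; x=q@ex;y=q@ey
    m=(abs(y)<.1)&(x>-.08)&(x<.04)&(w[...,2]>.006)&(w[...,2]<.15)&(k.min(-1)>70)&(k.max(-1)-k.min(-1)<40)
    X=np.c_[x[m],y[m],w[...,2][m]]; print(n,len(X),X[:,2].max())
    for z0 in np.arange(.015,.14,.02):
        s=X[abs(X[:,2]-z0)<.01]
        if len(s)>3: print(round(z0,3),len(s),np.percentile(s[:,0],[5,50,95]).round(4),s[:,1].min().round(3),s[:,1].max().round(3))
w=cloud(b)
for p,r,lo in(([.643,-.031],.035,.046),([.645,.031],.03,.055),([.633,.17],.04,.046),([.627,-.162],.045,.046)): near(w,p,r,lo,.08)
cv2.imwrite('pics/end.png',np.hstack([cv2.resize(a['color'][80:250,170:420,::-1],(400,272)),cv2.resize(b['color'][110:280,50:300,::-1],(400,272))]))
print(env.get_state()['wrist_force'],env.get_state()['clock'])
E
```

```text
side 744 0.12227691404715962
0.015 130 [-0.0269 -0.0232 -0.016 ] -0.045 0.043
0.035 136 [-0.0223 -0.0178 -0.0084] -0.072 0.044
0.055 142 [-0.0162 -0.0118 -0.0035] -0.068 0.043
0.075 82 [-0.0109 -0.007  -0.0017] -0.048 0.043
0.095 118 [-0.0041 -0.0005  0.0034] -0.048 0.044
0.115 136 [0.0014 0.0042 0.0108] -0.046 0.045
scene 410 0.12528451371059846
0.075 42 [-0.0007  0.0031  0.0056] -0.047 0.041
0.095 120 [0.004  0.0086 0.0112] -0.048 0.041
0.115 247 [0.0085 0.0128 0.0161] -0.05 0.041
rect [ 0.6434 -0.0343] [0.0384 0.0397] 40.4 bbox mid [ 0.6441 -0.0342] 228
rect [0.6471 0.0291] [0.0275 0.0283] 3.5 bbox mid [0.6468 0.0292] 131
rect [0.6333 0.1666] [0.0392 0.055 ] 78.0 bbox mid [0.6335 0.1667] 208
rect [ 0.6269 -0.1641] [0.0495 0.0498] 0.0 bbox mid [ 0.6269 -0.1641] 378
[-0.14805649 -0.32153131  0.18315322] 29.2833
```

View pics/end.png

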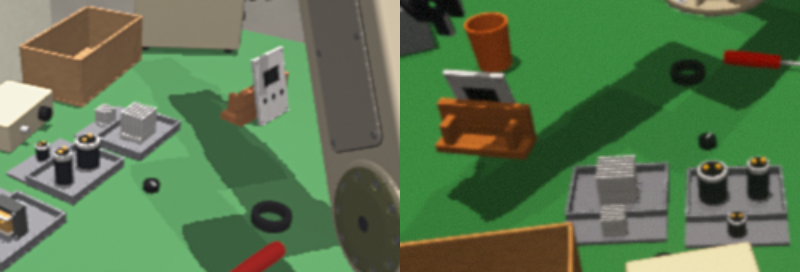

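The panel leans on the wall (side view px (268,85)), and the four parts stand in their trays. Hand in.

```bash
python3 -c "
from workcell import env
print(env.hand_in())"
```

```text
the job is handed in; nothing more can be done
None
```

I handed the job in at about 29 s of the 128 s allowed; the robot gives no verdict.

**Parts:** both capacitors stand in the capacitor tray, with the transformer and heat sink in their own trays. The last depth readings put each one within a few millimetres of where I aimed. I judged upright by eye and from top heights, not by measuring each tilt.

**Panel:** it leans on the wall at about 0.27 rad, with its foot about 2 cm out and centred within about 3 mm. I set it parallel to the wall, and the readings after release show no clear twist. Just before release the wrist felt table and wall contact (about 7 N and 4 N). After release the gripper was clear and the panel held its lean. I did not measure wall contact afterwards.

**What disagreed:**
- **Finger length:** the fingertips turned out to sit about 37 mm behind the reported TCP. The first grasp therefore closed on top of the wide capacitor, which stayed standing. I allowed for this in every later move, and the panel check agreed within 1–2 mm.
- **Cameras:** the scene and side cameras differ by 2–5 mm, so I used the wrist camera for the final positions.

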